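Right the toppled transmitter and load it in the pressure tester

ROBOT

A 7-joint arm with a two-finger parallel gripper is mounted at the origin on the work surface. World frame = base frame: x ahead of the robot, y to its left, z up, the work surface at z = 0. Lengths are in m, angles in rad, forces in N, time in s.
With the tool pointing down it reaches from about 0.425 to 0.875 m from the base axis. Payload 4.7 kg.
Tool frame: the origin (TCP) lies at the centre of the arm's flange, where the gripper is bolted on; the fingertips stand 182 mm ahead of it and the grasp point (between the pads) lies 164 mm ahead of it; z points along the fingers, y is the direction in which the jaws open and shut (so a half turn about z gives the same grasp; the last joint's range is limited). The gripper opens to 87 mm and grips with 3 to 60 N. Pads are 19 mm wide; open, the fingers measure 117 mm over their backs; the gripper's body (75 mm by 190 mm) begins 51 mm behind the grasp point.
Start: joints at [1.203, 0.321, -0.07, 1.45, 0.023, 1.371, -0.057], TCP at [0.242, -0.603, 0.405] pointing down, gripper open.
Joint ranges: [-2.86, 2.86], [-0.3, 2.09], [-1.38, 1.24], [0.06, 2.45], [-1.56, 4.7], [0.09, 2.05], [-2.69, 2.69]. Speed limits (rad/s): [2.57, 2.57, 3.14, 3.14, 3.14, 3.14, 3.14].

INTERFACE

Orientations are given as a unit quaternion [x, y, z, w].
In Python, from workcell import manip gives the robot as it stands.
- The arm moves only by the tool send_rows, never from a script. Its argument "moves" is a list of rows, each a list of 4 numbers: the shift along the tool's x, y, z in mm, then the turn about the tool's z in rad. A call has exactly 5 rows; each row is the pose to reach, as a shift and turn from the pose commanded when the call began, along the tool's axes at that moment; what a row does not reach only later rows make up. A row lasts 1/10 s, in which the tool goes at most 50 mm and 8.59 degrees, less where a joint would pass 70% of its speed; a pose out of reach is approached as far as the arm can. A call with a gripper value outside its range is refused whole. "jaw" is the finger opening in mm, from 0 to 87, set as the call begins (left out, the last holds). The fingers move at their own pace and stop on an object; the grip force is fixed at half the most. Time passes only in rows, so rows that repeat a pose let the fingers close, or fill a call up. It gives the time, the measured TCP pose, the force and the opening at its end, in the units of the state.
- manip.read_state(): the state, without advancing time (a new reading comes with each control period).
- manip.grab_frame(name): name is "side" or "top"; returns (picture, depth): 384x512x3 uint8, red, green, blue; 384x512 float32, m along the optical axis (not along the pixel's ray), 0 where there is no reading.
- manip.camera_params(name): a dict with "fov_y" (degrees; the focal length in pixels is half the picture's height over the tangent of half this angle, whatever the lens; pixels are square), "cx", "cy" (the principal point, pixels), "dist" ([k1, k2, p1, p2, k3] as OpenCV has them; the pictures are not rectified), "eye" and "rotation" of the camera in the world. Camera axes: x right, y up, looking along -z (the intrinsics and any distortion apply to the point x, -y, -z); pixel columns grow to the right and rows downward; lengths in m; the calibration is good to about 2 mm. A picture is of the moment at which its call begins. camera_params takes no time and is no camera call.
- manip.job_done(): hands the job in, once; it reports no verdict.
The state is a dict: "time": time; "joint_positions": joint angles; "qd": joint speeds; "joint_efforts": joint torques, N m; "tcp_pos": TCP position; "orientation": TCP orientation; "force": force on the tool from outside, world axes, zero at the start; "torque": the same for the moment, N m; "grip_width": finger opening in m.
Only numpy, scipy, OpenCV 4.12 (cv2) and the standard library are available. Lean on these libraries where they do the work, as an engineer would, in place of code of your own. Each camera call takes 0.05 s, during which the arm holds its last target. There are 200 camera calls.

TASK

One of the two steel pressure transmitters has toppled on the bench. Stand it upright on the tester's base plate, in front of the sliding stop, then push it gently straight back under the test head so that its foot drives the stop fully home. Leave it standing there upright, centred and flat against the stop, and leave the other things on the bench alone.

Things in the scene. Friction and masses are not known exactly. Their poses are not given: they have to be found in the camera images.
- transmitter: The toppled steel pressure transmitter, about 0.5 kg, 165 mm long. Origin: centre of the foot's underside; z runs along its axis from foot to top; x, y normal to the foot's sides. From the foot up: square foot 60 x 60, 24 mm thick; round stem 44 mm wide to 75 mm; round housing 60 mm wide to 105 mm; square neck 28 x 28 mm (sides parallel to the foot's) to 165 mm. Any side may face front.
- neck (a point): Point on the toppled transmitter's axis in its neck, 140 mm from the foot's underside; axes as the transmitter's. At the start it lies level on a flat of its foot and on its housing, on a fixed rubber mat 3 mm thick (270 x 150 mm), axis 33 mm above the bench, its top towards the robot within about 35 degrees. Centre of mass about 47 mm from the foot's underside.
- tester: Fixed cream pressure tester, left of the robot's middle, yaw varies. Origin at bench level; x points to its back, y to its left. Base plate 20 mm thick, x -120 to 150 mm, y within 80 mm. Test head above: x 10 to 145 mm, y within 80 mm, underside 215 mm and top 275 mm (dial on it 291 mm) over the bench, on two 24 mm posts at x = 125, y = +-62 mm. Open at front and sides.
- home (a point): Fixed point on top of the tester's base plate (30 mm behind the tester's origin, 20 mm up), where the foot's centre comes to stand when the transmitter is fully home. Axes as the tester's. Above it the head's nozzle, 26 mm wide, reaches down to 180 mm above the plate.
- stop_face (a point): Middle of the lower edge of the sliding stop's front face, on top of the plate; moves with the stop. Axes as the tester's. The stop is a dark steel bar across the plate behind this face, 100 mm wide, 34 mm high, 30 mm thick.
- stop (a joint): Travel of the sliding stop, m: 0 = its face at the tester's origin, 0.060 = fully home at a hard end, its face 30 mm behind home. It starts in its front 20 mm, slides stiffly (about 3 N), has no spring and stays where left. Pushed high up, a transmitter may tip against it; pushed low on the foot it slides.
- standing_transmitter: Loose bystander, to be left alone. A second, identical transmitter standing upright at the back. Origin: centre of its underside, z up.
- wrench: Loose bystander, to be left alone. Steel wrench 170 mm long lying flat on the bench. Origin: about its middle; x along it.
- dial_gauge: Loose bystander, to be left alone. Dial gauge lying on its back, 64 mm in diameter, 25 mm high, brass stem 30 mm long to its -x. Origin: centre of its underside.
- oil_bottle: Loose bystander, to be left alone. White bottle, 60 mm in diameter, 130 mm high, standing. Origin: centre of its underside.
- weight: Loose bystander, to be left alone. Steel calibration weight with a knob, 70 mm in diameter, 60 mm high, standing. Origin: centre of its underside.
- screwdriver: Loose bystander, to be left alone. Screwdriver 180 mm long lying at the right. Origin: about its middle; x along it.
Not all that is in view belongs to the job. Leave any orange, turquoise or yellow look-alike of the transmitter alone.

How it is judged:
On the way:
1. the transmitter stands upright on the tester's plate, the stop not yet pushed home (angle between transmitter's own z axis and vertical below 0.06 rad and z of transmitter in the frame of home between -0.004 and 0.004 m and value of joint stop below 0.045 m and horizontal distance between transmitter and home below 0.13 m), for 0.2 s.
At the end, for the whole second after the job is handed in: The transmitter stands at rest and released on the tester's plate, upright within 3.4 degrees, the stop home within 3 mm, the foot within 4 mm of the stop's face, centred on the home point within 10 mm sideways, and its sides square to the tester within 5.7 degrees (angle between transmitter's own z axis and vertical below 0.06 rad and z of transmitter in the frame of home between -0.004 and 0.004 m and value of joint stop above 0.057 m and x of transmitter in the frame of stop_face above -0.034 m and y of transmitter in the frame of home between -0.01 and 0.01 m and (angle between the x axis of transmitter and the x axis of tester, either way round below 0.1 rad or angle between the y axis of transmitter and the x axis of tester, either way round below 0.1 rad) and linear speed of transmitter below 0.02 m/s); the robot touches nothing.
It fails at once if the transmitter is set down or pushed hard against the tester (over 60 N) (contact force between transmitter and tester above 60 N).
It fails at once if the transmitter falls off the bench (height (world z) of transmitter below -0.05 m).
It fails at once if another thing on the bench is knocked away (moved over 30 mm) (distance of any of standing_transmitter, wrench, dial_gauge, oil_bottle, weight, screwdriver from where it was at the start of the episode above 0.03 m).
It fails at once if the standing transmitter is tipped (angle between standing_transmitter's own z axis and vertical above 0.3 rad).
It also fails if it takes over 64 s, if anything falls off the work surface, if the arm or the gripper's body presses on something with over 40 N, if the wrist force passes 120 N, or if a joint passes its speed limit or range.

## Working session

There is one attempt and no reset: what is moved stays moved. The work goes in short steps, Python scripts to look and compute and a tool call to move; the robot and the scene stay as the last step left them, time stands still between calls to the robot, and variables do not carry over. Pictures are saved under pics/ and viewed, about 8 in all and at most 12, crops included, and the job is handed in when it is done.

Besides the shell and the picture viewer there is one more tool, called after "Request:" in YAML: its name, and indented under it one key for each argument. send_rows: Moves the arm, as the interface text tells. Its arguments: {"type":"object","properties":{"moves":{"type":"array","items":{"type":"array","items":{"type":"number"}}},"jaw":{"type":"number"}},"required":["moves"]}

```bash
mkdir -p pics; ls
cat > h.py <<'E'
from workcell import manip
import numpy as np, cv2
from scipy.spatial.transform import Rotation as R
def cam(n):
    p=manip.camera_params(n); f=192/np.tan(np.radians(p["fov_y"])/2)
    K=np.array([[f,0,p["cx"]],[0,f,p["cy"]],[0,0,1.]])
    r=np.array(p["rotation"],float)
    M=r if r.shape==(3,3) else R.from_quat(r).as_matrix()
    return K,np.array(p["dist"],float),np.array(p["eye"],float),M
def cloud(n,d):
    K,D,e,M=cam(n); v,u=np.mgrid[:384,:512]
    q=cv2.undistortPoints(np.stack([u,v],-1).reshape(-1,1,2).astype(np.float64),K,D)[:,0]
    P=np.c_[q[:,0],-q[:,1],-np.ones(len(q))]*d.reshape(-1,1)
    P=P@M.T+e; P[d.ravel()==0]=np.nan
    return P.reshape(384,512,3)
def grab(n,name=None):
    im,d=manip.grab_frame(n)
    if name: cv2.imwrite(f"pics/{name}.png",im[...,::-1])
    return im,d,cloud(n,d)
def st():
    s=manip.read_state(); M=R.from_quat(s["orientation"]).as_matrix()
    return s,M
E
python3 - <<'E'
from h import *
for n in("top","side"):
    im,d,P=grab(n,n+"0"); np.savez(n+"0.npz",im=im,d=d,P=P); print(manip.camera_params(n))
a=cv2.imread("pics/top0.png");b=cv2.imread("pics/side0.png")
cv2.imwrite("pics/both.png",np.vstack([a,b])[:, :])
s,M=st();print(s,M.round(3))
E
```

```text
pics
{'fov_y': 54.929985212440236, 'cx': 257.8258042700234, 'cy': 194.0397316710499, 'dist': array([-0.04291305,  0.        ,  0.        ,  0.        ,  0.        ]), 'eye': array([ 0.30747119, -0.06110559,  1.22590779]), 'rotation': array([-0.06233622,  0.06447347,  0.71242886, -0.6959903 ])}
{'fov_y': 51.03171086126803, 'cx': 255.46924005370175, 'cy': 194.2345113778055, 'dist': array([-0.13892186,  0.        ,  0.        ,  0.        ,  0.        ]), 'eye': array([0.26282483, 1.18430368, 0.98162913]), 'rotation': array([-0.04762275,  0.44642126,  0.88902096, -0.0898992 ])}
{'time': 0.1, 'joint_positions': array([ 1.20309544,  0.32172942, -0.07007468,  1.45153822,  0.02259124,
        1.37077942, -0.05690146]), 'qd': array([ 9.86017747e-06, -2.08708659e-04,  3.61883659e-05, -2.52431214e-03,
        1.29840380e-04, -3.55823437e-04, -2.31381241e-03]), 'joint_efforts': array([-4.51598144e-04, -4.92569447e+01, -4.05682884e-01, -3.13396132e+01,
       -6.40230230e-02,  3.95070633e-02,  6.86712588e-05]), 'tcp_pos': array([ 0.24208591, -0.60304497,  0.40379059]), 'orientation': array([ 9.81832036e-01,  1.89750252e-01, -2.00385669e-04, -8.09515238e-04]), 'force': array([0.26082828, 0.26950872, 0.35702729]), 'torque': array([-0.06429643,  0.02428188,  0.02367648]), 'grip_width': 0.08718813942301504} [[ 0.928  0.373 -0.001]
 [ 0.373 -0.928  0.002]
 [-0.    -0.002 -1.   ]]
```

View pics/top0.png

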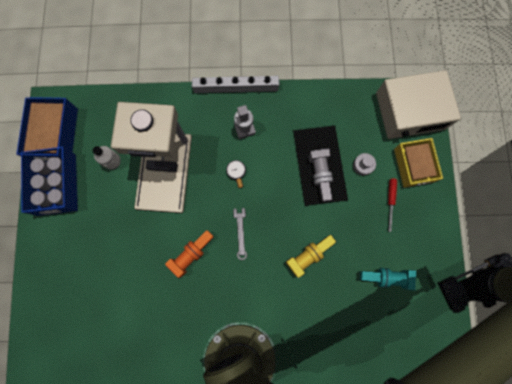

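View pics/side0.png

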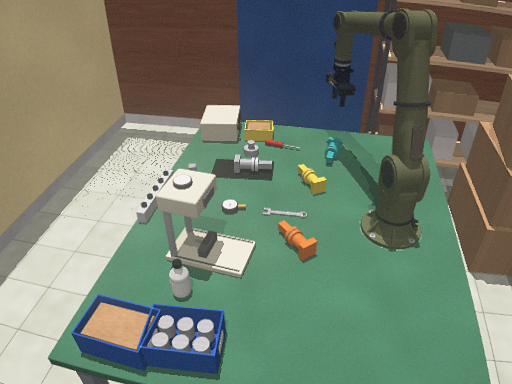

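Top image: the steel part on the black mat at about (321,175) is the toppled transmitter. The orange (190,253), yellow (311,256) and turquoise (388,278) parts are look-alikes. The steel one at (243,122) is the standing bystander. The tester is at about (160,160). I'll confirm with a crop and look at the gripper's shape in the same view.

Run:
```python
from h import *
a=cv2.imread("pics/top0.png");b=cv2.imread("pics/side0.png")
z=lambda im,x0,y0,w,h:cv2.resize(im[y0:y0+h,x0:x0+w],(400,300),interpolation=cv2.INTER_CUBIC)
cv2.imwrite("pics/c1.png",np.vstack([np.hstack([z(a,270,120,112,84),z(a,90,95,160,120)]),np.hstack([z(a,412,236,100,75),z(b,300,40,100,75)])]))
P=np.load("top0.npz")["P"]
for n,(u,v) in dict(tr=(321,175),stand=(243,122),plate=(175,200),head=(165,120),bottle=(105,155),mat=(305,190)).items(): print(n,P[v,u].round(3))
```

```text
tr [ 0.578 -0.274  0.057]
stand [ 0.747 -0.025  0.104]
plate [0.512 0.207 0.022]
head [0.691 0.182 0.276]
bottle [0.651 0.418 0.096]
mat [ 0.539 -0.226  0.008]
```

View pics/c1.png

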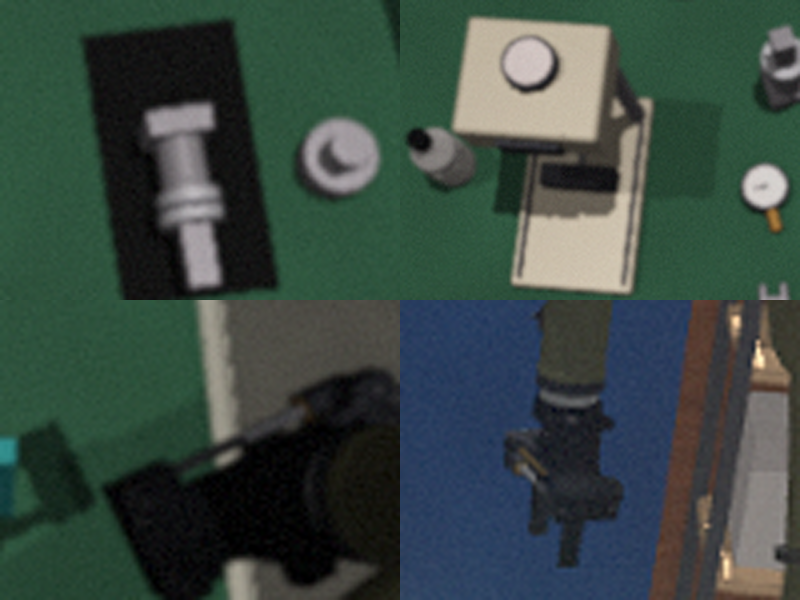

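Crop: the steel transmitter lies on the mat with its foot at the top and its neck towards the robot, so it is the target. The gripper body could limit how I push, so I'll measure its profile in the tool frame and fit the poses.

Run:
```python
from h import *
s,M=st(); t=s["tcp_pos"]
for n in("side","top"):
    P=np.load(n+"0.npz")["P"].reshape(-1,3); q=(P-t)@M
    ok=(abs(q[:,0])<.15)&(abs(q[:,1])<.15)&(q[:,2]>-.15)&(q[:,2]<.2); q=q[ok]*1000
    print(n)
    for z in range(-150,200,20):
        k=q[(q[:,2]>=z)&(q[:,2]<z+20)]
        if len(k)>2: print(z,len(k),"x",np.percentile(k[:,0],[2,98]).round(),"y",np.percentile(k[:,1],[2,98]).round())
# poses
T=np.load("top0.npz");P=T["P"];im=T["im"].astype(int)
X,Y,Z=P[...,0],P[...,1],P[...,2]
bright=im.min(-1)>75
m=(Y<-.19)&(Y>-.36)&(X>.45)&(X<.75)&(Z>.02)&(Z<.09)
Q=P[m]; c=np.cov(Q[:,:2].T); w,v=np.linalg.eigh(c); a=v[:,1]; a=-a*np.sign(a[0]); mu=Q[:,:2].mean(0); b=np.array([-a[1],a[0]])
A=(Q[:,:2]-mu)@a; B=(Q[:,:2]-mu)@b
print("obj",len(Q),mu,"axis",a,np.degrees(np.arctan2(a[1],a[0])),"span",np.percentile(A,[.5,99.5]))
for lo in np.arange(-.09,.1,.012):
    k=(A>=lo)&(A<lo+.012)
    if k.sum()>5: print(lo.round(3),k.sum(),"mid",((np.percentile(B[k],3)+np.percentile(B[k],97))/2).round(4),"w",np.ptp(np.percentile(B[k],[3,97])).round(4),"ztop",np.percentile(Q[k,2],90).round(4))
def rect(n,m):
    p=P[m]; (c,sz,an)=cv2.minAreaRect((p[:,:2]*1000).astype(np.float32)); print(n,len(p),np.round(c,1),np.round(sz,1),round(an,2),"z",np.median(p[:,2]).round(4)); 
reg=(Y>.1)&(Y<.42)&(X>.4)&(X<.85)
def clean(m): return cv2.morphologyEx(m.astype(np.uint8),cv2.MORPH_OPEN,np.ones((5,5)))>0
rect("head",clean(reg&(Z>.262)&(Z<.285)))
pl=clean(reg&(Z>.012)&(Z<.03)&(im.sum(-1)>200)); rect("plate",pl)
# stop: dark top ~z .054
rect("stop",cv2.morphologyEx((reg&(Z>.045)&(Z<.065)&(im.max(-1)<80)).astype(np.uint8),cv2.MORPH_OPEN,np.ones((3,3)))>0)
```

```text
side
-150 75 x [-27.  44.] y [-42.  -4.]
-130 76 x [-26.  37.] y [-41.   0.]
-110 79 x [-27.  37.] y [-42.  13.]
-90 79 x [-22.  40.] y [-40.  24.]
-70 78 x [-25.  38.] y [-39.   7.]
-50 77 x [-24.  39.] y [-39.   3.]
-30 77 x [-29.  40.] y [-43.   6.]
-10 76 x [-29.  40.] y [-40.   5.]
10 94 x [-36.  41.] y [-55.   0.]
30 69 x [-18.  31.] y [-56.  10.]
50 74 x [-22.  32.] y [-73.  69.]
70 183 x [-32.  39.] y [-100.   89.]
90 116 x [-31.  41.] y [-92.  82.]
110 34 x [-30.  37.] y [-88.  74.]
130 36 x [-11.  13.] y [-63.  56.]
150 37 x [-11.  12.] y [-58.  52.]
170 31 x [-12.  13.] y [-57.  51.]
top
-90 88 x [-3. 33.] y [-39. -19.]
-70 169 x [-15.  36.] y [-39.  -5.]
-50 252 x [-22.  38.] y [-40.   9.]
-30 140 x [-25.  38.] y [-41.   8.]
-10 231 x [-27.  37.] y [-49.   8.]
10 438 x [-35.  38.] y [-54.  -4.]
30 92 x [-19.  23.] y [-55. -45.]
50 404 x [-31.  37.] y [-96.  86.]
70 635 x [-32.  38.] y [-98.  87.]
90 281 x [-33.  39.] y [-91.  73.]
110 9 x [-25.  38.] y [-90. -78.]
130 10 x [11. 13.] y [42. 53.]
150 6 x [ 6. 11.] y [40. 43.]
170 4 x [2. 5.] y [41. 42.]
obj 735 [ 0.58665795
[... 169 characters left out ...]
top 0.0656
-0.054 81 mid 0.002 w 0.0549 ztop 0.0627
-0.042 46 mid 0.0025 w 0.0396 ztop 0.0557
-0.03 49 mid 0.0017 w 0.0404 ztop 0.055
-0.018 47 mid 0.0021 w 0.0386 ztop 0.0554
-0.006 50 mid -0.0014 w 0.0488 ztop 0.061
0.006 62 mid 0.0017 w 0.0545 ztop 0.0625
0.018 71 mid 0.0006 w 0.054 ztop 0.0634
0.03 57 mid 0.0038 w 0.0478 ztop 0.052
0.042 35 mid 0.0028 w 0.0277 ztop 0.0487
0.054 35 mid 0.0018 w 0.0264 ztop 0.0491
0.066 37 mid 0.0024 w 0.0269 ztop 0.0486
0.078 37 mid 0.0023 w 0.0277 ztop 0.0488
0.09 10 mid 0.0031 w 0.0214 ztop 0.0455
head 2387 [675.5 244. ] [161.1 135.6] 84.25 z 0.2745
plate 2054 [597.  253.2] [158.4 232.5] 84.34 z 0.0196
stop 285 [624.4 249.1] [101.5  30.4] 84.41 z 0.0544
```

```bash
cat >> h.py <<'E'
def yaw(M): return np.arctan2(M[1,0],M[0,0])
def go(x,y,z,yw):
    "shift (mm) in present tool axes and turn (rad) to grasp point (x,y,z), tool-x heading yw (rad)"
    s,M=st(); g=s["tcp_pos"]+M@[0,0,.164]
    d=M.T@(np.array([x,y,z])-g)*1000; w=-(yw-yaw(M)); w=(w+np.pi)%(2*np.pi)-np.pi
    print("t",round(s["time"],2),"g",g.round(4),"yaw",round(yaw(M),3),"->",d.round(1),round(w,3),"F",s["force"].round(1),"w",round(s["grip_width"],4)); return d
O=np.array([.5980,.2518]); TY=np.radians(-5.7)
ux=np.array([np.cos(TY),np.sin(TY)]); uy=np.array([-ux[1],ux[0]])
def tw(x,y): return O+np.array(x)*ux+np.array(y)*uy
def wt(p): q=np.asarray(p)-O; return np.array([q@ux,q@uy])
E
python3 -c "
from h import *
go(.517,-.288,.15,np.radians(7))"
```

```text
t 0.1 g [ 0.242  -0.6028  0.2398] yaw 0.382 -> [ 372.5 -189.5   90.1] 0.26 F [0.3 0.3 0.4] w 0.0872
```

Request:
send_rows:
  moves:
    - [40, -20, 10, 0.05]
    - [82, -42, 20, 0.1]
    - [124, -63, 30, 0.15]
    - [166, -84, 40, 0.2]
    - [186, -95, 45, 0.26]
  jaw: 70

```text
time: 0.6
tcp_pos: [0.3828, -0.4412, 0.3584]
orientation: [0.998, 0.063, 0.0, -0.002]
force: [0.6, 0.8, 0.3]
grip_width: 0.0705
```

```bash
python3 -c "
from h import *
go(.517,-.288,.15,np.radians(7))"
```

```text
t 0.6 g [ 0.3828 -0.4407  0.1944] yaw 0.126 -> [ 152.2 -134.5   45. ] 0.004 F [0.6 0.8 0.3] w 0.0705
```

Request:
send_rows:
  moves:
    - [40, -35, 10, 0.0]
    - [80, -70, 20, 0.0]
    - [120, -105, 35, 0.0]
    - [152, -134, 45, 0.004]
    - [152, -134, 45, 0.004]

```text
time: 1.1
tcp_pos: [0.5176, -0.2868, 0.3129]
orientation: [0.998, 0.064, 0.0, -0.003]
force: [0.5, 0.5, 0.1]
grip_width: 0.0697
```

Run:
```python
from h import *
im,d,P=grab("top"); go(.517,-.288,.033,np.radians(7))
X,Y,Z=P[...,0],P[...,1],P[...,2]
s,M=st();g=s["tcp_pos"]+M@[0,0,.164]
cv2.imwrite("pics/c2.png",cv2.resize(im[110:230,260:400,::-1],(700,600),interpolation=cv2.INTER_CUBIC))
```

```text
t 1.15 g [ 0.5166 -0.2881  0.1491] yaw 0.127 -> [  0.5   0.4 116.1] 0.004 F [ 0.6 -0.1  0.2] w 0.0701
```

View pics/c2.png

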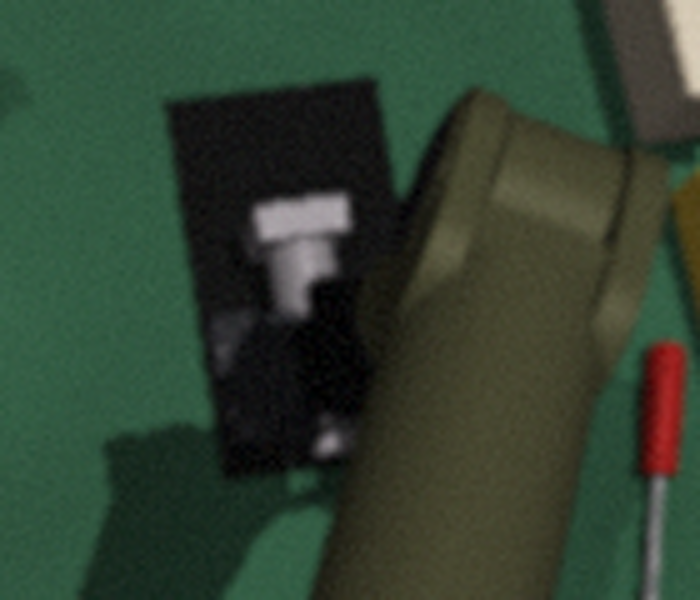

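The hand is over the neck (neck end at about (330,440) in the crop), with the foot clear above at (300,215). I'll descend and grip.

Request:
send_rows:
  moves:
    - [0, 0, 40, 0.0]
    - [0, 0, 75, 0.0]
    - [0, 0, 100, 0.0]
    - [0, 0, 116, 0.0]
    - [0, 0, 116, 0.0]

```text
time: 1.65
tcp_pos: [0.5123, -0.2949, 0.1964]
orientation: [0.998, 0.058, -0.002, -0.001]
force: [0.7, -0.8, 0.6]
grip_width: 0.0698
```

Request:
send_rows:
  moves:
    - [0, 0, 0, 0]
    - [0, 0, 0, 0]
    - [0, 0, 0, 0]
    - [0, 0, 0, 0]
    - [0, 0, 0, 0]
  jaw: 0

```text
time: 2.15
tcp_pos: [0.5142, -0.2943, 0.1994]
orientation: [0.998, 0.059, 0.0, 0.0]
force: [0.2, -0.6, -0.3]
grip_width: 0.0379
```

Run:
```python
from h import *
go(.517,-.288,.033,np.radians(7))
for p in (0,15,30,45,60,75,90):
    r=np.radians(p);L=145;print(p,"tool x",round(L-(L*np.cos(r)-30*np.sin(r)),0),"up",round(L*np.sin(r)+30*np.cos(r)-30,0))
```

```text
t 2.15 g [ 0.5143 -0.2945  0.0354] yaw 0.118 -> [ 3.4 -6.1  2.4] -0.004 F [ 0.2 -0.6 -0.3] w 0.0379
0 tool x 0.0 up 0.0
15 tool x 13.0 up 37.0
30 tool x 34.0 up 68.0
45 tool x 64.0 up 94.0
60 tool x 98.0 up 111.0
75 tool x 136.0 up 118.0
90 tool x 175.0 up 115.0
```

Request:
send_rows:
  moves:
    - [0, 0, 0, 0]
    - [0, 0, 0, 0]
    - [0, 0, 0, 0]
    - [0, 0, 0, 0]
    - [0, 0, 0, 0]

```text
time: 2.65
tcp_pos: [0.514, -0.294, 0.1989]
orientation: [0.998, 0.059, -0.0, -0.0]
force: [-1.3, 1.5, 4.0]
grip_width: 0.0277
```

Run:
```python
from h import *
go(.517,-.288,.033,np.radians(7))
```

```text
t 2.65 g [ 0.514  -0.294   0.0349] yaw 0.118 -> [ 3.7 -5.6  1.9] -0.004 F [-1.3  1.5  4. ] w 0.0277
```

Gripped at 27.7 mm, which matches the 28 mm neck. Now I'll raise it along an arc about the foot's lower edge.

Request:
send_rows:
  moves:
    - [2, 0, -13, 0]
    - [5, 0, -25, 0]
    - [13, 0, -38, 0]
    - [22, 0, -54, 0]
    - [34, 0, -69, 0]

```text
time: 3.15
tcp_pos: [0.5479, -0.2906, 0.2691]
orientation: [0.998, 0.059, -0.0, 0.0]
force: [-2.3, -0.6, -4.0]
grip_width: 0.0275
```

Request:
send_rows:
  moves:
    - [9, 0, -9, 0]
    - [19, 0, -18, 0]
    - [30, 0, -27, 0]
    - [41, 0, -33, 0]
    - [53, 0, -40, 0]

```text
time: 3.65
tcp_pos: [0.6005, -0.2844, 0.3084]
orientation: [0.998, 0.059, -0.001, 0.0]
force: [0.1, -0.4, -5.2]
grip_width: 0.0276
```

Run:
```python
from h import *
go(.514,-.294,.035,np.radians(7)); im,d,P=grab("side","s1")
cv2.imwrite("pics/c3.png",cv2.resize(im[90:210,190:330,::-1],(700,600),interpolation=cv2.INTER_CUBIC))
```

```text
t 3.65 g [ 0.6003 -0.2845  0.1444] yaw 0.117 -> [-86.7  -0.7 109.5] -0.005 F [ 0.1 -0.4 -5.2] w 0.0276
```

View pics/c3.png

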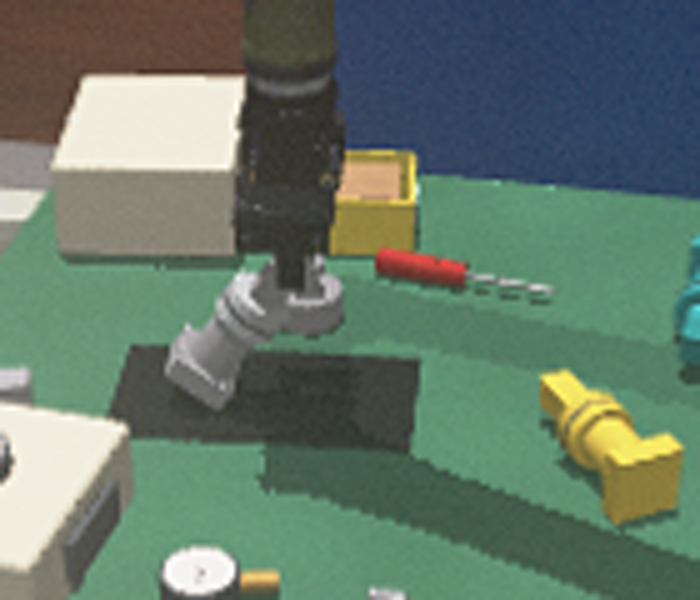

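It's pitching up as planned, and the grip holds the tilt: the wrist carries the full weight. I'll continue the arc to vertical.

Request:
send_rows:
  moves:
    - [12, 0, -4, 0]
    - [24, 0, -7, 0]
    - [37, 0, -9, 0]
    - [50, 0, -9, 0]
    - [62, 0, -8, 0]

```text
time: 4.2
tcp_pos: [0.6637, -0.2764, 0.3213]
orientation: [0.998, 0.059, 0.003, 0.001]
force: [-2.5, 1.4, 14.6]
grip_width: 0.0276
```

Request:
send_rows:
  moves:
    - [10, 0, 1, 0]
    - [18, 0, 2, 0]
    - [26, 0, 4, 0]
    - [26, 0, 5, 0]
    - [26, 0, 6, 0]

```text
time: 4.7
tcp_pos: [0.6912, -0.2725, 0.318]
orientation: [0.998, 0.059, 0.007, 0.001]
force: [0.7, 1.5, 18.7]
grip_width: 0.0276
```

```bash
cat >> h.py <<'E'
def pitch(c,lo,hi,r=.07,n="side"):
    "foot/stem/housing points below the fingers near c: per-height middle from camera n"
    im,d,P=grab(n); m=(np.hypot(P[...,0]-c[0],P[...,1]-c[1])<r)&(P[...,2]>lo)&(P[...,2]<hi)
    return im,P,m
E
python3 - <<'E'
from h import *
go(.514,-.294,.035,np.radians(7)); im,d,P=grab("side","s2")
X,Y,Z=P[...,0],P[...,1],P[...,2]
for z in np.arange(0,.17,.012):
    m=(X>.5)&(X<.8)&(Y>-.36)&(Y<-.2)&(Z>z)&(Z<z+.012)&(im.min(-1)>60)
    if m.sum()>8: print(z.round(3),m.sum(),"x",np.percentile(X[m],[4,96]).round(4),X[m].mean().round(4),"y",np.percentile(Y[m],[50,98]).round(4))
cv2.imwrite("pics/c4.png",cv2.resize(im[90:210,150:290,::-1],(700,600),interpolation=cv2.INTER_CUBIC))
E
```

```text
t 4.7 g [ 0.6936 -0.2729  0.154 ] yaw 0.119 -> [-182.6   -0.8  116.3] -0.003 F [ 0.7  1.5 18.7] w 0.0276
0.0 402 x [0.5137 0.7741] 0.6381 y [-0.2644 -0.2058]
0.012 46 x [0.6673 0.7215] 0.69 y [-0.2436 -0.2333]
0.024 42 x [0.667  0.7225] 0.6931 y [-0.2523 -0.238 ]
0.036 27 x [0.676 0.715] 0.6931 y [-0.2526 -0.2423]
0.048 25 x [0.6772 0.7156] 0.6933 y [-0.2525 -0.2443]
0.06 19 x [0.6756 0.7105] 0.6919 y [-0.2547 -0.2433]
0.072 17 x [0.6684 0.7191] 0.6922 y [-0.251  -0.2406]
0.084 35 x [0.668  0.7195] 0.6899 y [-0.245 -0.237]
0.096 63 x [0.6672 0.7216] 0.6922 y [-0.2561 -0.2398]
0.108 25 x [0.6707 0.7124] 0.6924 y [-0.2576 -0.243 ]
0.12 16 x [0.6808 0.7064] 0.6926 y [-0.2583 -0.2516]
```

View pics/c4.png

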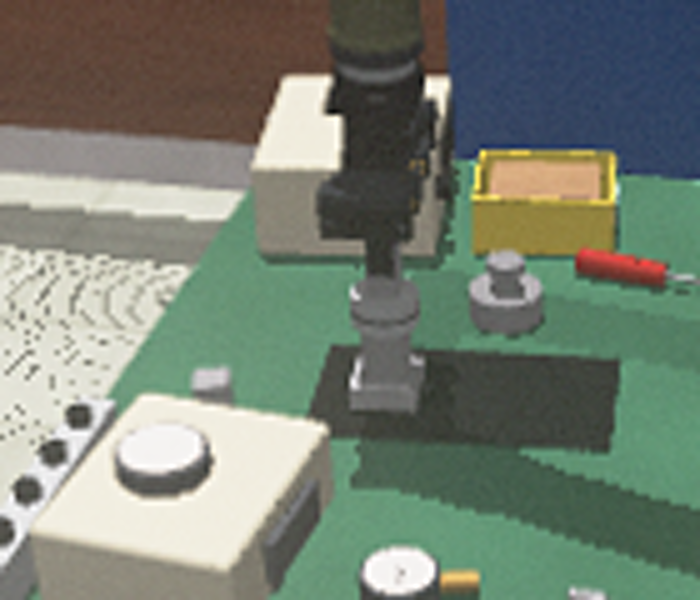

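The transmitter stands upright on the mat, foot at about (385,385), and the pressing force confirms it's flat. Grasp height is L≈150 mm. Next: lift and carry to the front of the plate.

Request:
send_rows:
  moves:
    - [0, 0, -20, 0]
    - [0, 0, -50, 0]
    - [-5, 0, -85, 0]
    - [-20, -15, -110, 0]
    - [-45, -40, -110, 0.02]

```text
time: 5.25
tcp_pos: [0.6395, -0.2406, 0.4241]
orientation: [0.999, 0.048, 0.005, 0.002]
force: [1.2, 0.8, -5.2]
grip_width: 0.0276
```

```bash
python3 -c "
from h import *
x,y=tw(-70,0); go(x,y,.25,TY)"
```

```text
t 5.25 g [ 0.641  -0.2411  0.2601] yaw 0.095 -> [-68672.8 -14024.7   -663.7] 0.195 F [ 1.2  0.8 -5.2] w 0.0276
```

```bash
python3 -c "
from h import *
x,y=tw(-.07,0); go(x,y,.25,TY)"
```

```text
t 5.25 g [ 0.641  -0.2411  0.2601] yaw 0.095 -> [ -64.8 -508.4    7.4] 0.195 F [ 1.2  0.8 -5.2] w 0.0276
```

Request:
send_rows:
  moves:
    - [-20, -30, 0, 0.04]
    - [-35, -70, 0, 0.08]
    - [-45, -110, 0, 0.11]
    - [-55, -150, 0, 0.15]
    - [-60, -190, 0, 0.17]

```text
time: 5.75
tcp_pos: [0.559, -0.0546, 0.4196]
orientation: [0.999, -0.037, 0.0, 0.0]
force: [0.4, 0.1, -4.4]
grip_width: 0.0274
```

```bash
python3 -c "
from h import *
x,y=tw(-.07,0); go(x,y,.25,TY)"
```

```text
t 5.75 g [ 0.559  -0.0546  0.2556] yaw -0.074 -> [ -53.8 -310.3    5.5] 0.026 F [ 0.4  0.1 -4.4] w 0.0274
```

Request:
send_rows:
  moves:
    - [-10, -40, 0, 0.01]
    - [-20, -85, 0, 0.02]
    - [-30, -130, 0, 0.026]
    - [-40, -175, 0, 0.026]
    - [-48, -210, 0, 0.026]

```text
time: 6.25
tcp_pos: [0.5262, 0.1604, 0.4198]
orientation: [0.999, -0.048, 0.0, -0.001]
force: [1.4, -0.1, -4.8]
grip_width: 0.0281
```

Request:
send_rows:
  moves:
    - [-2, -30, 0, 0]
    - [-4, -60, 0, 0]
    - [-6, -85, 0, 0]
    - [-6, -100, 0, 0]
    - [-6, -100, 0, 0]

```text
time: 6.75
tcp_pos: [0.5306, 0.2595, 0.4195]
orientation: [0.999, -0.047, -0.0, -0.001]
force: [0.0, 0.2, -5.7]
grip_width: 0.0276
```

```bash
cat > look.py <<'E'
from h import *
import sys
def look(zlo,zhi,yl=.07,xl=(-.16,.12),save=None,step=.012):
    im,d,P=grab("side"); q=(P[...,:2]-O); a=q@ux; b=q@uy; Z=P[...,2]
    for z in np.arange(zlo,zhi,step):
        m=(a>xl[0])&(a<xl[1])&(abs(b)<yl)&(Z>z)&(Z<z+step)&(abs(im.max(-1).astype(int)-im.min(-1))<35)&(im.min(-1)>60)
        if m.sum()>8: print(z.round(3),m.sum(),"xt",np.percentile(a[m],[4,96]).round(4),"mid",np.mean(np.percentile(a[m],[4,96])).round(4),"yt",np.percentile(b[m],[2,50,98]).round(4))
    if save: cv2.imwrite(f"pics/{save}.png",cv2.resize(im[150:285,130:290,::-1],(711,600),interpolation=cv2.INTER_CUBIC))
    return im,P
if __name__=="__main__": 
    x,y=tw(-.07,0); go(x,y,.25,TY); look(float(sys.argv[1]),float(sys.argv[2]),save=sys.argv[3] if len(sys.argv)>3 else None)
E
python3 look.py .06 .25
```

```text
t 6.75 g [0.5305 0.2598 0.2555] yaw -0.094 -> [-2.   1.3  5.5] 0.005 F [ 0.   0.2 -5.7] w 0.0276
0.06 12 xt [0.114  0.1191] mid 0.1165 yt [-0.0603 -0.0516  0.0663]
0.072 12 xt [0.1151 0.1193] mid 0.1172 yt [-0.0623  0.0038  0.0673]
0.084 11 xt [0.1142 0.1198] mid 0.117 yt [-0.0544  0.0632  0.0678]
0.096 21 xt [-0.0953  0.1176] mid 0.0111 yt [-0.0211  0.0326  0.0683]
0.108 82 xt [-0.0963  0.1173] mid 0.0105 yt [-0.0176  0.0328  0.0692]
0.12 160 xt [-0.0956  0.1143] mid 0.0094 yt [-0.0234  0.0237  0.0661]
0.132 43 xt [-0.0876  0.1191] mid 0.0157 yt [-0.0006  0.0205  0.0664]
0.144 50 xt [-0.0877  0.1161] mid 0.0142 yt [-0.0011  0.0212  0.0679]
0.156 47 xt [-0.0878  0.1167] mid 0.0144 yt [-0.0017  0.0217  0.0696]
0.168 22 xt [-0.0891  0.1165] mid 0.0137 yt [0.0067 0.0241 0.0677]
0.18 64 xt [-0.0954  0.1156] mid 0.0101 yt [0.0035 0.0292 0.0687]
0.192 72 xt [-0.096   0.1152] mid 0.0096 yt [0.0019 0.0277 0.0685]
0.204 139 xt [-0.0942 -0.04  ] mid -0.0671 yt [-0.0179  0.0156  0.0327]
0.216 52 xt [-0.0815  0.0138] mid -0.0339 yt [-0.0068  0.0165  0.0666]
0.228 64 xt [-0.081   0.0135] mid -0.0337 yt [-0.0117  0.0241  0.0673]
0.24 46 xt [-0.0816  0.0143] mid -0.0337 yt [-0.0192  0.0302  0.0656]
```

It's vertical (the left edge stays at xt≈-0.095 all the way up) and centred to within 3 mm. I'll lower it gently onto the plate.

Request:
send_rows:
  moves:
    - [0, 1, 25, 0]
    - [0, 2, 50, 0]
    - [0, 2, 66, 0]
    - [0, 2, 74, 0]
    - [0, 2, 78, 0]

```text
time: 7.3
tcp_pos: [0.5313, 0.2542, 0.3412]
orientation: [0.999, -0.05, -0.0, 0.0]
force: [-0.1, -0.0, -5.1]
grip_width: 0.0278
```

Request:
send_rows:
  moves:
    - [0, 0, 1, 0]
    - [0, 0, 2, 0]
    - [0, 0, 3, 0]
    - [0, 0, 4, 0]
    - [0, 0, 5, 0]

```text
time: 7.8
tcp_pos: [0.5311, 0.2551, 0.337]
orientation: [0.999, -0.049, 0.0, -0.0]
force: [0.5, -0.1, -5.3]
grip_width: 0.0278
```

```bash
python3 look.py .012 .2
```

```text
t 7.8 g [0.5312 0.2551 0.173 ] yaw -0.098 -> [ -3.1  -3.3 -77. ] 0.001 F [ 0.5 -0.1 -5.3] w 0.0278
0.012 1325 xt [-0.1129  0.1138] mid 0.0005 yt [-0.0672  0.0221  0.0677]
0.024 131 xt [-0.095   0.1177] mid 0.0113 yt [-0.0586  0.0265  0.0658]
0.036 228 xt [-0.0941  0.1163] mid 0.0111 yt [-0.054   0.0166  0.0507]
0.048 242 xt [-0.0801  0.1166] mid 0.0183 yt [-0.0528  0.0101  0.066 ]
0.06 53 xt [-0.0856  0.1192] mid 0.0168 yt [-0.058   0.0164  0.0663]
0.072 50 xt [-0.0854  0.1188] mid 0.0167 yt [-0.0594  0.0176  0.0678]
0.084 21 xt [-0.0876  0.1188] mid 0.0156 yt [-0.0555  0.0192  0.0693]
0.096 49 xt [-0.0947  0.1162] mid 0.0108 yt [-0.0048  0.0241  0.0671]
0.108 61 xt [-0.095  0.116] mid 0.0105 yt [-0.0088  0.0241  0.0679]
0.12 144 xt [-0.0931  0.1147] mid 0.0108 yt [-0.0204  0.0118  0.0672]
0.132 35 xt [-0.0799  0.1172] mid 0.0186 yt [-0.0138  0.0107  0.0692]
0.144 28 xt [-0.0807  0.1189] mid 0.0191 yt [-0.0188  0.0109  0.0676]
0.156 27 xt [-0.0804  0.1171] mid 0.0184 yt [-0.0243  0.011   0.069 ]
0.168 14 xt [-0.081   0.1186] mid 0.0188 yt [-0.0058  0.0387  0.0692]
0.18 18 xt [-0.0806  0.1187] mid 0.019 yt [-0.0039  0.0619  0.069 ]
0.192 9 xt [0.0214 0.1185] mid 0.0699 yt [0.0001 0.0636 0.0692]
```

Still in the air by about 2 mm. I'll lower further until the force rises.

Request:
send_rows:
  moves:
    - [0, 0, 1, 0]
    - [0, 0, 2, 0]
    - [0, 0, 3, 0]
    - [0, 0, 3, 0]
    - [0, 0, 3, 0]

```text
time: 8.35
tcp_pos: [0.5313, 0.2551, 0.3348]
orientation: [0.999, -0.049, 0.001, -0.0]
force: [-0.2, -1.5, 4.8]
grip_width: 0.0278
```

Contact made. I'll hold, then release, so it stands free, and check it.

Request:
send_rows:
  moves:
    - [0, 0, 0, 0]
    - [0, 0, 0, 0]
    - [0, 0, 0, 0]
    - [0, 0, 0, 0]
    - [0, 0, 0, 0]
  jaw: 60

```text
time: 8.85
tcp_pos: [0.531, 0.255, 0.3336]
orientation: [0.999, -0.049, -0.0, 0.0]
force: [-0.4, 0.6, 1.0]
grip_width: 0.0571
```

Request:
send_rows:
  moves:
    - [0, 0, -25, 0]
    - [0, 0, -50, 0]
    - [0, 0, -75, 0]
    - [0, 0, -75, 0]
    - [0, 0, -75, 0]

```text
time: 9.35
tcp_pos: [0.531, 0.2551, 0.4089]
orientation: [0.999, -0.049, 0.0, -0.0]
force: [0.2, 0.2, -0.5]
grip_width: 0.0598
```

```bash
python3 look.py .02 .19 c5 | awk '{print $1,$2,$4,$5,$9,$10,$11,$12,$13,$14}'; python3 -c "
from h import *
x,y=tw(-.155,0); go(x,y,.06,TY)"
```

```text
t 9.35 [0.5311 0.2551 -> [-3.1 -3.4 -5.1] 0.001 F
0.02 643 [-0.1085 0.1142] [-0.0644 0.0337 0.0693]   
0.032 201 [-0.0941 0.1154] [-0.0544 0.0182 0.0645]   
0.044 263 [-0.0847 0.1154] [-0.051 0.009 0.0592]   
0.056 65 [-0.0855 0.1176] [-0.0545 0.0173 0.0673]   
0.068 49 [-0.0855 0.1191] [-0.0581 0.0177 0.0695]   
0.08 31 [-0.0838 0.1197] [-0.0586 0.018 0.0694]   
0.092 48 [-0.0933 0.1161] [-0.0103 0.0233 0.0677]   
0.104 59 [-0.0942 0.1167] [-0.0087 0.0239 0.0663]   
0.116 143 [-0.0912 0.1153] [-0.0227 0.0118 0.0688]   
0.128 34 [-0.0788 0.118 yt [-0.0067 0.0124 0.0669]  
0.14 42 [-0.0787 0.1178] [-0.0085 0.0124 0.0679]   
0.152 39 [-0.0788 0.1149] [-0.0121 0.0106 0.0664]   
0.164 39 [-0.0788 0.1172] [-0.011 0.0117 0.0693]   
0.176 78 [-0.0782 0.1168] [-0.0156 0.0049 0.0683]   
t 9.4 g [0.5307 0.2548 0.2439] yaw -0.098 -> [-87.6  -4.  184. ] 0.001 F [ 0.5 -0.8 -0.1] w 0.0598
```

View pics/c5.png

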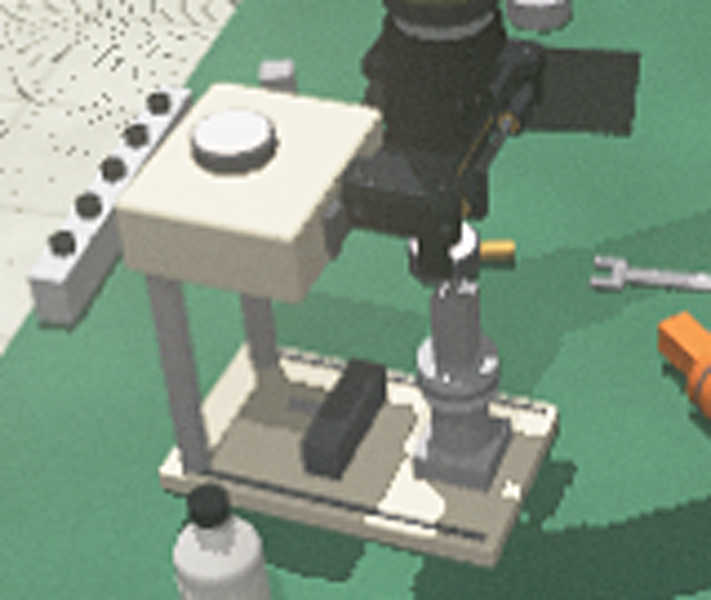

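Check: it stands free and upright on the plate at (460,450) in the crop, with the stop at (345,415) ahead of it and not pushed home. With the tool vertical, the gripper body overhangs the fingertips by about 27 mm. It will therefore meet the housing, low on its rim, before the fingers reach the foot. I'll try a slow push there first, on the stretch before the stop, and watch for tipping.

Request:
send_rows:
  moves:
    - [-30, 0, 0, 0]
    - [-65, -2, 0, 0]
    - [-94, -3, 0, 0]
    - [-96, -4, 35, 0]
    - [-96, -4, 75, 0]
  jaw: 0

```text
time: 9.9
tcp_pos: [0.435, 0.2689, 0.3335]
orientation: [0.999, -0.048, 0.002, -0.0]
force: [1.1, -1.2, 0.3]
grip_width: 0.0279
```

```bash
python3 -c "
from h import *
x,y=tw(-.155,-.002); go(x,y,.043,TY)"
```

```text
t 9.9 g [0.4355 0.2689 0.1695] yaw -0.097 -> [  8.    3.  126.5] 0.003 F [ 1.1 -1.2  0.3] w 0.0279
```

Request:
send_rows:
  moves:
    - [2, 1, 35, 0]
    - [2, 2, 70, 0]
    - [3, 3, 100, 0]
    - [4, 3, 118, 0]
    - [4, 3, 126, 0]

```text
time: 10.4
tcp_pos: [0.4381, 0.2639, 0.2045]
orientation: [0.999, -0.049, -0.003, 0.001]
force: [0.6, 0.8, 0.1]
grip_width: 0.0004
```

Request:
send_rows:
  moves:
    - [2, 0, 0, 0]
    - [5, 0, 0, 0]
    - [8, 0, 0, 0]
    - [10, 0, 0, 0]
    - [12, 0, 0, 0]

```text
time: 10.9
tcp_pos: [0.452, 0.2639, 0.2085]
orientation: [0.999, -0.049, 0.001, -0.0]
force: [-0.0, 0.3, -0.1]
grip_width: 0.0006
```

```bash
python3 look.py .03 .19 | awk '{print $1,$2,$4,$5,$9,$10,$11,$12,$13,$14}'; python3 -c "
from h import *
x,y=tw(-.155,-.002); go(x,y,.043,TY)"
```

```text
t 10.9 [0.4523 0.264 -> [ 76.5 -2.4 -205.4] 0.001
0.03 127 [-0.0763 0.1167] [-0.0544 0.0258 0.066 ]  
0.042 224 [-0.0737 0.1162] [-0.0552 0.0106 0.0615]   
0.054 107 [-0.075 0.1172] [-0.0533 0.0194 0.0644]   
0.066 44 [-0.0851 0.1183] [-0.0605 0.0166 0.0694]   
0.078 36 [-0.0847 0.1182] [-0.0575 0.0181 0.0679]   
0.09 37 [-0.0931 0.1176] [-0.0245 0.0236 0.0663]   
0.102 62 [-0.0936 0.1161] [-0.0107 0.0242 0.0657]   
0.114 139 [-0.0937 0.0367] [-0.0226 0.015 0.0667]   
0.126 77 [-0.1486 0.1175] [-0.0032 0.0516 0.0696]   
0.138 48 [-0.1389 0.1187] [-0.01 0.0117 0.0694]   
0.15 43 [-0.0786 0.1172] [-0.0127 0.0113 0.0684]   
0.162 39 [-0.0797 0.1178] [-0.0087 0.012 0.0688]   
0.174 83 [-0.0794 0.116 yt [-0.0141 0.006 0.0661]  
0.186 17 [-0.1202 0.1185] [0.0058 0.0493 0.0695]   
t 10.95 g [0.4524 0.2638 0.0443] yaw -0.099 -> [-9.  -0.5  1.3] 0.001 F [-0.5 -0.8  0.2] w 0.0005
```

Request:
send_rows:
  moves:
    - [4, 0, 0, 0]
    - [8, 0, 0, 0]
    - [12, 0, 0, 0]
    - [14, 0, 0, 0]
    - [16, 0, 0, 0]

```text
time: 11.45
tcp_pos: [0.4671, 0.2623, 0.2076]
orientation: [0.999, -0.049, -0.001, 0.0]
force: [-3.5, -1.1, 3.2]
grip_width: 0.0004
```

Request:
send_rows:
  moves:
    - [2, 0, 0, 0]
    - [4, 0, 0, 0]
    - [6, 0, 0, 0]
    - [8, 0, 0, 0]
    - [10, 0, 0, 0]

```text
time: 11.95
tcp_pos: [0.4776, 0.2613, 0.2077]
orientation: [0.999, -0.049, 0.0, -0.0]
force: [-2.3, 0.2, 2.0]
grip_width: 0.0004
```

```bash
cat > tilt.py <<'E'
from h import *
import sys
im,d,P=grab("side"); q=P[...,:2]-O; a=q@ux; b=q@uy; Z=P[...,2]; g=im.max(-1).astype(int)
base=(abs(b)<.045)&(a<.1)&(a>-.13)
def rep(n,z0,z1,dark=False):
    m=base&(Z>z0)&(Z<z1)&((g>70) if not dark else (g<70))&((abs(b)<.045))
    if m.sum()>4: print(n,m.sum(),"xt",(1000*np.percentile(a[m],[3,50,97])).round(1),"yt",(1000*np.percentile(b[m],[3,50,97])).round(1))
rep("foot",.026,.042);rep("stem",.06,.085);rep("hous",.1,.12);rep("neck",.145,.165);rep("top",.17,.195);rep("stop",.03,.05,True)
x,y=tw(0,0); go(x,y,.043,TY)
if len(sys.argv)>1: cv2.imwrite(f"pics/{sys.argv[1]}.png",cv2.resize(im[150:285,130:290,::-1],(711,600),interpolation=cv2.INTER_CUBIC))
E
python3 tilt.py
```

```text
foot 65 xt [-79.7 -35.3  67.2] yt [-27.7  24.1  31.2]
stem 22 xt [-64.  -51.4 -16.7] yt [11.7 19.  27.7]
hous 76 xt [-80.6 -61.4 -25.3] yt [ 5.7 23.3 30.7]
neck 59 xt [-60.5 -52.3 -32.7] yt [-12.   11.1  13.9]
top 99 xt [-57.6 -45.9 -29.8] yt [-14.3   5.4  14.6]
stop 25 xt [13.7 15.  23.6] yt [-44.3  -1.8  42.4]
t 12.0 g [0.4782 0.2612 0.0437] yaw -0.099 -> [120.2  -2.5   0.8] 0.001 F [-1.7 -0.3  0.7] w 0.0006
```

The push tips it. The neck is 4–7 mm ahead of the housing, a tilt of about 5–6°, so a push at housing height won't work. I'll back off slowly so it settles upright. Then I'll regrip the neck, lean the transmitter towards the robot so its foot reaches under the head, drive the stop home with the foot, and let it right itself there.

Request:
send_rows:
  moves:
    - [-2, 0, 0, 0]
    - [-5, 0, 0, 0]
    - [-8, 0, 0, 0]
    - [-11, 0, 0, 0]
    - [-14, 0, 0, 0]

```text
time: 12.5
tcp_pos: [0.4634, 0.2626, 0.2078]
orientation: [0.999, -0.049, 0.0, -0.0]
force: [0.1, -0.6, -0.2]
grip_width: 0.0003
```

Request:
send_rows:
  moves:
    - [-4, 0, 0, 0]
    - [-8, 0, 0, 0]
    - [-12, 0, -5, 0]
    - [-16, 0, -40, 0]
    - [-16, 0, -85, 0]

```text
time: 13.0
tcp_pos: [0.446, 0.2639, 0.2921]
orientation: [0.999, -0.049, -0.002, 0.001]
force: [1.3, -0.3, 0.2]
grip_width: 0.0009
```

```bash
python3 tilt.py
```

```text
foot 161 xt [-94.5 -55.8  64.7] yt [-29.2  18.6  29.9]
stem 72 xt [-86.4 -71.3 -49. ] yt [ 1.8 15.8 21.6]
hous 71 xt [-89.  -70.2 -41.5] yt [14.  23.6 30.4]
neck 54 xt [-78.9 -68.4 -51.9] yt [-10.9  10.6  13.5]
top 84 xt [-79.  -67.4 -53.1] yt [-14.    3.6  13.5]
stop 6 xt [13.1 14.5 15.7] yt [-41.5  -7.3  37.7]
t 13.05 g [0.4501 0.2668 0.137 ] yaw -0.097 -> [147.9   1.1  95.2] 0.003 F [2.8 2.1 5.1] w 0.0001
```

It returned to its original stance, so that was a pure tip with no sliding. Now over the neck again to regrip high up, with the neck about 10 mm ahead of the tool axis.

Run:
```python
from h import *
x,y=tw(-.075,0); go(x,y,.26,TY)
for th in (0,5,10,15,20,25,30,35,40,45,50):
    r=np.radians(th);c,s=np.cos(r),np.sin(r);L=155
    print(th,"neck dx",round(30*c-L*s-30),"z",round(20+30*s+L*c))
```

```text
t 13.05 g [0.4501 0.2668 0.137 ] yaw -0.097 -> [ 7.470e+01 -1.000e-01 -1.224e+02] 0.003 F [2.8 2.1 5.1] w 0.0001
0 neck dx 0 z 175
5 neck dx -14 z 177
10 neck dx -27 z 178
15 neck dx -41 z 177
20 neck dx -55 z 176
25 neck dx -68 z 173
30 neck dx -82 z 169
35 neck dx -94 z 164
40 neck dx -107 z 158
45 neck dx -118 z 151
50 neck dx -129 z 143
```

Request:
send_rows:
  moves:
    - [0, 0, -40, 0]
    - [0, 0, -80, 0]
    - [0, 0, -120, 0]
    - [30, 0, -124, 0]
    - [70, 0, -124, 0]
  jaw: 60

```text
time: 13.55
tcp_pos: [0.5167, 0.2589, 0.4206]
orientation: [0.999, -0.048, 0.003, -0.001]
force: [0.2, -0.3, -0.4]
grip_width: 0.0325
```

Run:
```python
from h import *
x,y=tw(-.075,0); go(x,y,.175,TY)
```

```text
t 13.55 g [0.5178 0.259  0.2566] yaw -0.096 -> [ 5.  -0.6 81.6] 0.004 F [ 0.2 -0.3 -0.4] w 0.0325
```

Request:
send_rows:
  moves:
    - [4, 0, 0, 0]
    - [4, 0, 0, 0]
    - [4, 0, 0, 0]
    - [4, 0, 25, 0]
    - [4, 0, 50, 0]

```text
time: 14.05
tcp_pos: [0.52, 0.258, 0.3673]
orientation: [0.999, -0.048, 0.001, -0.0]
force: [-0.0, -0.1, -0.4]
grip_width: 0.0594
```

Request:
send_rows:
  moves:
    - [0, 0, 20, 0]
    - [0, 0, 30, 0]
    - [0, 0, 32, 0]
    - [0, 0, 32, 0]
    - [0, 0, 32, 0]

```text
time: 14.55
tcp_pos: [0.5213, 0.2574, 0.336]
orientation: [0.999, -0.049, 0.001, -0.0]
force: [-0.8, 0.3, 1.0]
grip_width: 0.0602
```

Request:
send_rows:
  moves:
    - [0, 0, 0, 0]
    - [0, 0, 0, 0]
    - [0, 0, 0, 0]
    - [0, 0, 0, 0]
    - [0, 0, 0, 0]
  jaw: 0

```text
time: 15.05
tcp_pos: [0.5212, 0.2569, 0.3347]
orientation: [0.999, -0.049, -0.0, 0.0]
force: [-0.3, -1.8, 1.2]
grip_width: 0.0276
```

Request:
send_rows:
  moves:
    - [0, 0, 0, 0]
    - [0, 0, 0, 0]
    - [0, 0, 0, 0]
    - [0, 0, 0, 0]
    - [0, 0, 0, 0]

```text
time: 15.55
tcp_pos: [0.5212, 0.2568, 0.3347]
orientation: [0.999, -0.049, 0.0, 0.0]
force: [-0.6, -2.0, 1.0]
grip_width: 0.028
```

```bash
python3 tilt.py
```

```text
foot 136 xt [-94.6 -70.   58.6] yt [-23.7  19.7  29.5]
stem 72 xt [-86.3 -72.2 -48.6] yt [ 1.5 16.7 21.4]
hous 95 xt [-94.2 -75.6 -42.9] yt [-3.2 24.  29.9]
neck 14 xt [-86.2 -73.3 -52.5] yt [-21.5  11.8  20.5]
stop 22 xt [13.  14.9 16.9] yt [-42.5  -1.6  38. ]
t 15.6 g [0.5212 0.2568 0.1707] yaw -0.098 -> [ 77.   -2.7 127.7] 0.001 F [-0.2 -1.1  1.6] w 0.0275
```

Request:
send_rows:
  moves:
    - [-9, 0, 1, 0]
    - [-18, 0, 0, 0]
    - [-27, 0, -1, 0]
    - [-36, 0, -1, 0]
    - [-45, 0, 0, 0]

```text
time: 16.1
tcp_pos: [0.4757, 0.2617, 0.3351]
orientation: [0.999, -0.049, 0.001, -0.0]
force: [2.1, -1.2, 2.6]
grip_width: 0.0278
```

```bash
python3 tilt.py
```

```text
foot 102 xt [-107.8  -72.8   60.5] yt [-28.3  21.7  36.3]
stem 73 xt [-107.4  -86.7  -64.4] yt [ 4.  17.3 22.8]
hous 81 xt [-125.7 -102.   -69.9] yt [-0.8 23.9 29.6]
neck 16 xt [-128.  -103.   -91.9] yt [-5.5 13.4 23.1]
t 16.15 g [0.4741 0.2621 0.1708] yaw -0.096 -> [124.4  -1.8 127.8] 0.003 F [ 0.8 -1.2  3. ] w 0.0281
```

Request:
send_rows:
  moves:
    - [0, 0, -8, 0]
    - [15, 0, -8, 0]
    - [30, 0, -8, 0]
    - [42, 0, -6, 0]
    - [42, 0, 0, 0]

```text
time: 16.65
tcp_pos: [0.521, 0.2562, 0.3351]
orientation: [0.999, -0.051, 0.001, -0.0]
force: [-1.7, -3.9, 32.1]
grip_width: 0.0278
```

Request:
send_rows:
  moves:
    - [-9, 0, 2, 0]
    - [-18, 0, 3, 0]
    - [-27, 0, 6, 0]
    - [-36, 0, 8, 0]
    - [-45, 0, 12, 0]

```text
time: 17.15
tcp_pos: [0.4729, 0.2619, 0.3232]
orientation: [0.999, -0.049, 0.001, -0.0]
force: [-0.8, -1.2, 4.9]
grip_width: 0.028
```

```bash
python3 tilt.py c6
```

```text
foot 69 xt [-72.5 -48.4  62.4] yt [-23.6  22.1  40.6]
stem 130 xt [-77.7 -39.  -20.7] yt [-24.6  16.8  27. ]
hous 103 xt [-113.1  -93.8  -54.6] yt [-2.9 21.6 29.5]
stop 10 xt [14.4 15.  16.1] yt [-35.5  19.2  35.8]
t 17.2 g [0.4709 0.2622 0.1583] yaw -0.097 -> [127.7  -2.1 115.1] 0.003 F [-1.8 -2.3  3.5] w 0.0278
```

View pics/c6.png

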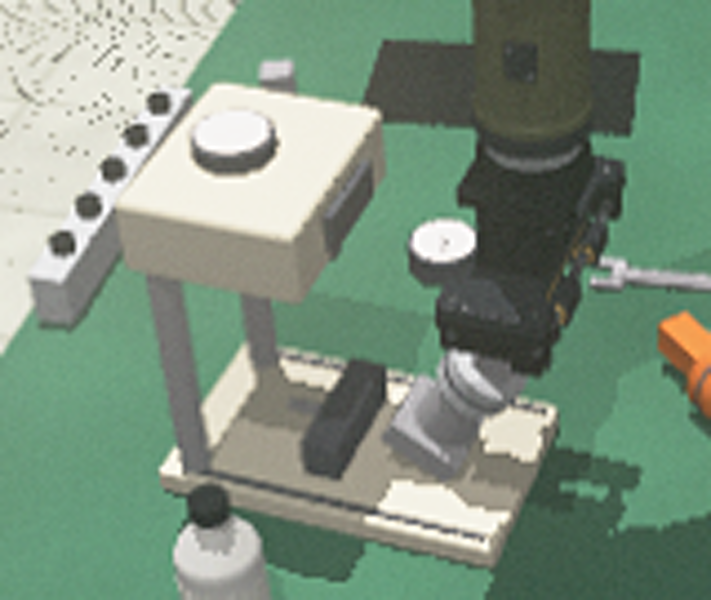

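The view shows it leaning about 39° towards the robot, foot at (430,440), with the stop at (345,415) in front of it. I'll drive forward slowly, with the foot lifted a couple of mm.

Request:
send_rows:
  moves:
    - [0, 0, -3, 0]
    - [5, 0, -3, 0]
    - [10, 0, -3, 0]
    - [15, 0, -3, 0]
    - [20, 0, -3, 0]

```text
time: 17.7
tcp_pos: [0.4935, 0.2609, 0.3299]
orientation: [0.999, -0.049, 0.0, -0.0]
force: [-8.6, -4.1, 28.0]
grip_width: 0.0276
```

Request:
send_rows:
  moves:
    - [4, 0, 0, 0]
    - [8, 0, 0, 0]
    - [12, 0, 0, 0]
    - [16, 0, 0, 0]
    - [20, 0, 0, 0]

```text
time: 18.2
tcp_pos: [0.5154, 0.2582, 0.3319]
orientation: [0.999, -0.05, 0.004, -0.001]
force: [-3.6, -3.8, 27.9]
grip_width: 0.028
```

```bash
python3 tilt.py
```

```text
foot 92 xt [-69.8 -49.4  54.7] yt [-24.7  23.9  31.2]
stem 78 xt [-69.1 -49.7 -25.3] yt [ 3.4 17.6 23.9]
hous 83 xt [-86.5 -63.8 -31.6] yt [ 0.5 24.3 30.8]
neck 12 xt [-91.8 -78.8 -54.1] yt [-16.   21.3  25.3]
stop 22 xt [13.1 15.2 17.1] yt [-42.9  -4.5  31.7]
t 18.25 g [0.5175 0.258  0.1679] yaw -0.1 -> [ 79.7  -1.6 125.5] -0.001 F [-2.3 -4.2 27.9] w 0.0277
```

The foot stuck to the plate, so the forward push stood it back up to about 17°. Friction is high. A much flatter lean (around 65°) can't jam like that, so I'll lean it further by pulling back along the arc about its edge.

Request:
send_rows:
  moves:
    - [-10, 0, -2, 0]
    - [-20, 0, 0, 0]
    - [-30, 0, 3, 0]
    - [-40, 0, 6, 0]
    - [-50, 0, 10, 0]

```text
time: 18.75
tcp_pos: [0.4645, 0.2628, 0.3176]
orientation: [0.999, -0.049, 0.002, -0.0]
force: [0.4, -1.4, 6.8]
grip_width: 0.0277
```

Request:
send_rows:
  moves:
    - [-10, 0, 5, 0]
    - [-20, 0, 11, 0]
    - [-29, 0, 18, 0]
    - [-38, 0, 26, 0]
    - [-48, 0, 37, 0]

```text
time: 19.25
tcp_pos: [0.4148, 0.2688, 0.28]
orientation: [0.999, -0.049, -0.001, -0.0]
force: [-6.6, -1.3, 10.2]
grip_width: 0.0276
```

```bash
python3 tilt.py c7
```

```text
foot 68 xt [-83.9 -11.9  65.7] yt [-32.5  17.7  34.3]
stem 230 xt [-119.2  -59.7  -36.4] yt [-27.1  15.7  29.1]
hous 68 xt [-126.6 -110.1  -97.9] yt [-9.6 17.3 28.1]
stop 7 xt [14.1 14.8 16.2] yt [-44.2 -12.8  40.3]
t 19.3 g [0.4121 0.2686 0.1137] yaw -0.096 -> [187.   -1.2  69.9] 0.004 F [-5.8  0.4  5.3] w 0.0277
```

View pics/c7.png

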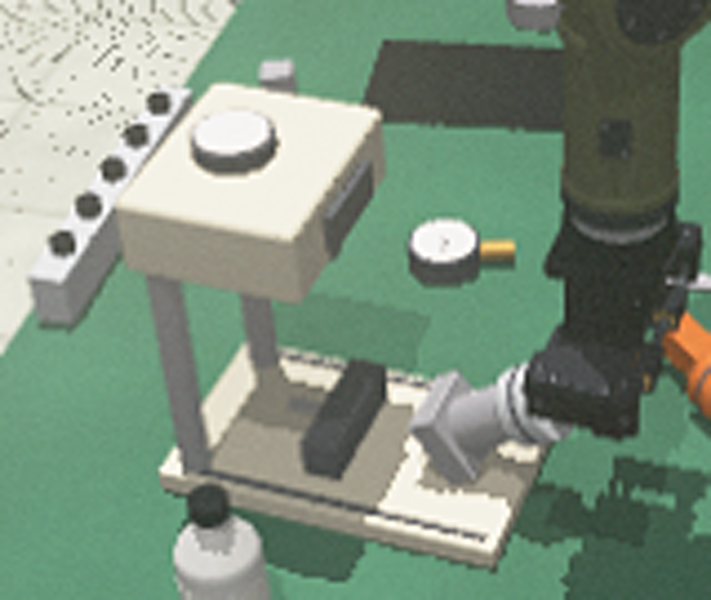

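It's leaned about 60° now, foot at (450,430), stop at (345,415). Lift slightly, go forward to the stop, then push.

Request:
send_rows:
  moves:
    - [0, 0, -8, 0]
    - [12, 0, -8, 0]
    - [24, 0, -8, 0]
    - [36, 0, -8, 0]
    - [46, 0, -8, 0]

```text
time: 19.8
tcp_pos: [0.4631, 0.2623, 0.2863]
orientation: [0.999, -0.05, -0.001, -0.0]
force: [-1.9, 0.4, -2.2]
grip_width: 0.0277
```

```bash
python3 tilt.py
```

```text
foot 41 xt [-41.2 -30.7  46.2] yt [ 2.5 23.5 39.6]
stem 225 xt [-94.4 -15.1   9.6] yt [-28.6  15.5  29.1]
hous 69 xt [-98.4 -67.2 -51.2] yt [-1.7 20.9 28.9]
t 19.85 g [0.4647 0.2619 0.1225] yaw -0.101 -> [133.6  -3.3  79.6] -0.001 F [ 2.2 -0.8 -3.9] w 0.0278
```

Request:
send_rows:
  moves:
    - [4, 0, 0, 0]
    - [8, 0, 0, 0]
    - [12, 0, 0, 0]
    - [16, 0, 0, 0]
    - [20, 0, 0, 0]

```text
time: 20.35
tcp_pos: [0.4806, 0.2613, 0.2866]
orientation: [0.999, -0.049, -0.001, 0.0]
force: [-5.4, 0.1, -1.0]
grip_width: 0.0279
```

```bash
python3 tilt.py
```

```text
foot 50 xt [-24.4  -6.1  75.1] yt [-0.3 23.7 35.5]
stem 215 xt [-77.4   2.6  26.4] yt [-26.9  16.4  29.7]
hous 77 xt [-121.8  -50.9  -34. ] yt [-0.6 21.7 29.1]
t 20.4 g [0.4813 0.2609 0.1227] yaw -0.098 -> [117.1  -2.4  79.6] 0.001 F [-3.5 -0.  -2.8] w 0.0279
```

It's pushing well at about 5 N with the lean held. Continue.

Request:
send_rows:
  moves:
    - [4, 0, 0, 0]
    - [8, 0, 0, 0]
    - [12, 0, 0, 0]
    - [16, 0, 0, 0]
    - [20, 0, 0, 0]

```text
time: 20.9
tcp_pos: [0.5014, 0.259, 0.2866]
orientation: [0.999, -0.049, -0.0, 0.0]
force: [-5.6, 0.5, -1.1]
grip_width: 0.0278
```

Request:
send_rows:
  moves:
    - [3, 0, 0, 0]
    - [6, 0, 0, 0]
    - [9, 0, 0, 0]
    - [11, 0, 0, 0]
    - [13, 0, 0, 0]

```text
time: 21.4
tcp_pos: [0.5143, 0.2577, 0.2867]
orientation: [0.999, -0.049, -0.0, 0.0]
force: [-3.6, 1.0, -2.1]
grip_width: 0.0275
```

```bash
python3 - <<'E'
from h import *
im,d,P=grab("side"); q=P[...,:2]-O;a=q@ux;b=q@uy;Z=P[...,2]
m=(abs(b)<.055)&(a>-.01)&(a<.12)&(Z>.045)&(Z<.06)&(im.max(-1)<75)
print("stop top",m.sum(),(1000*np.percentile(a[m],[3,50,97])).round(1),(1000*np.percentile(b[m],[3,97])).round(1))
go(*tw(0,0),.043,TY)
cv2.imwrite("pics/c8.png",cv2.resize(im[150:285,130:290,::-1],(711,600),interpolation=cv2.INTER_CUBIC))
E
python3 tilt.py
```

```text
stop top 19 [55.3 76.3 80.9] [-38.5  47.8]
t 21.45 g [0.5147 0.2575 0.1227] yaw -0.098 -> [83.4 -2.5 79.7] 0.001 F [-3.   0.2 -2.5] w 0.0273
foot 52 xt [11.  28.7 93.3] yt [-0.1 25.1 43.9]
stem 211 xt [-39.4  35.9  59.9] yt [-25.9  16.4  28.6]
hous 67 xt [-92.1 -20.8   2.2] yt [-14.3  21.7  28.9]
top 36 xt [-121.4 -114.5  -97.9] yt [-41.2 -16.3  43.5]
t 21.5 g [0.5147 0.2575 0.1226] yaw -0.098 -> [83.4 -2.5 79.7] 0.001 F [-2.6 -0.  -3.6] w 0.0273
```

View pics/c8.png

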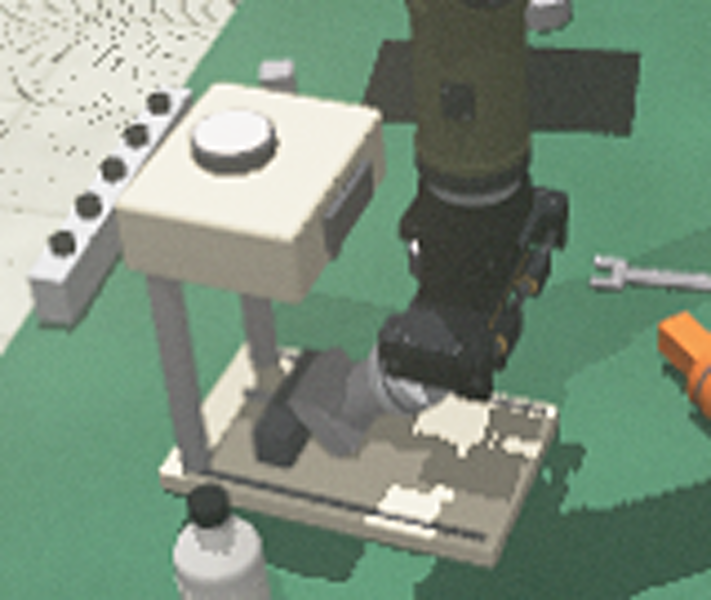

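The foot at (340,410) is pushing the stop, now at (290,420). About 8 mm remain to the hard end.

Request:
send_rows:
  moves:
    - [2, 0, 0, 0]
    - [4, 0, 0, 0]
    - [6, 0, 0, 0]
    - [7, 0, 0, 0]
    - [8, 0, 0, 0]

```text
time: 22.0
tcp_pos: [0.5222, 0.2569, 0.2867]
orientation: [0.999, -0.049, -0.0, 0.0]
force: [-4.4, 0.4, -2.9]
grip_width: 0.0278
```

Request:
send_rows:
  moves:
    - [1, 0, 0, 0]
    - [2, 0, 0, 0]
    - [3, 0, 0, 0]
    - [3, 0, 0, 0]
    - [3, 0, 0, 0]

```text
time: 22.5
tcp_pos: [0.5238, 0.2571, 0.2868]
orientation: [0.999, -0.049, -0.002, 0.001]
force: [-9.4, -0.0, 2.6]
grip_width: 0.0274
```

Request:
send_rows:
  moves:
    - [1, 0, 0, 0]
    - [2, 0, 0, 0]
    - [2, 0, 0, 0]
    - [2, 0, 0, 0]
    - [2, 0, 0, 0]

```text
time: 23.0
tcp_pos: [0.5245, 0.2574, 0.2869]
orientation: [0.999, -0.048, -0.003, 0.001]
force: [-14.1, -0.2, 4.5]
grip_width: 0.0277
```

```bash
cat > stop.py <<'E'
from h import *
im,d,P=grab("side"); q=P[...,:2]-O;a=q@ux;b=q@uy;Z=P[...,2]
m=(abs(b)<.055)&(a>-.01)&(a<.12)&(Z>.045)&(Z<.06)&(im.max(-1)<75)
print("stop top",m.sum(),(1000*np.percentile(a[m],[3,50,97])).round(1),(1000*np.percentile(b[m],[3,97])).round(1))
im,d,P=grab("top"); q=P[...,:2]-O;a=q@ux;b=q@uy;Z=P[...,2]
E
python3 stop.py; python3 tilt.py
```

```text
stop top 12 [62.5 85.5 89.7] [-39.9  44.8]
foot 50 xt [19.1 34.  65.8] yt [ 0.2 25.4 41.4]
stem 207 xt [-22.6  45.1  70.4] yt [-26.1  16.6  29.2]
hous 67 xt [-82.8 -14.4   9.6] yt [-12.   23.4  30.8]
top 37 xt [-111.8 -105.6  -93.2] yt [-39.5 -15.6  29. ]
t 23.15 g [0.5235 0.2571 0.123 ] yaw -0.097 -> [75.2 -2.1 79.5] 0.003 F [-14.9   0.6   4.7] w 0.0276
```

At 14 N there's no further travel, so the stop is at its hard end. Now I'll back off so the foot's near bottom edge sits where it will stand (tester x≈0), touch the plate and measure.

Request:
send_rows:
  moves:
    - [-10, 0, 0, 0]
    - [-20, 0, 0, 0]
    - [-30, 0, 0, 0]
    - [-38, 0, 0, 0]
    - [-40, 0, 3, 0]

```text
time: 23.65
tcp_pos: [0.4861, 0.2609, 0.2846]
orientation: [0.999, -0.049, -0.0, 0.0]
force: [-9.7, -0.9, 9.8]
grip_width: 0.0277
```

```bash
cat > foot.py <<'E'
from h import *
im,d,P=grab("side"); q=P[...,:2]-O;a=q@ux;b=q@uy;Z=P[...,2]; g=im.max(-1).astype(int)
# near (left) face of foot/neck etc: points with b in .022..0.036 -> fit outline
m=(b>.02)&(b<.038)&(a>-.12)&(a<.085)&(Z>.023)&(Z<.2)&(g>60)
p=np.c_[a[m],Z[m]]*1000
mf=(b>.024)&(b<.036)&(a>-.06)&(a<.085)&(Z>.022)&(Z<.085)&(g>60)
p=(np.c_[a[mf],Z[mf]]*1000).astype(np.float32)
r=cv2.minAreaRect(p); print(len(p),"rect",np.round(r[0],1),np.round(r[1],1),round(r[2],1)); print(cv2.boxPoints(r).round(1).tolist())
x,y=tw(0,0); go(x,y,.043,TY)
E
python3 foot.py; python3 tilt.py
```

```text
134 rect [15.3 53.3] [ 62.4 139.4] 89.9
[[-54.5, 22.200000762939453], [84.9000015258789, 22.0], [85.0, 84.4000015258789], [-54.400001525878906, 84.5999984741211]]
t 23.7 g [0.486  0.2609 0.1206] yaw -0.097 -> [112.4  -1.9  77.6] 0.002 F [-6.8 -1.7  7.7] w 0.0275
foot 74 xt [-17.5  11.1  65.6] yt [-32.5  16.4  39. ]
stem 220 xt [-70.8   8.2  34.1] yt [-27.1  16.7  29.5]
hous 62 xt [-117.6  -45.5  -27.8] yt [-8.9 22.  28.6]
stop 5 xt [62.3 63.3 64.3] yt [-42.8  -9.2  21.1]
t 23.75 g [0.4865 0.2609 0.1211] yaw -0.097 -> [111.8  -1.9  78.1] 0.002 F [-6.8 -1.3  6.4] w 0.0277
```

Request:
send_rows:
  moves:
    - [0, 0, -7, 0]
    - [-3, 0, -7, 0]
    - [-3, 0, -3, 0]
    - [-3, 0, 0, 0]
    - [1, 0, -4, 0]

```text
time: 24.25
tcp_pos: [0.4868, 0.2614, 0.288]
orientation: [0.999, -0.048, -0.001, 0.0]
force: [-0.9, 0.8, -5.4]
grip_width: 0.0275
```

Request:
send_rows:
  moves:
    - [4, 0, -4, 0]
    - [9, 0, -9, 0]
    - [14, 0, -13, 0]
    - [20, 0, -18, 0]
    - [25, 0, -22, 0]

```text
time: 24.75
tcp_pos: [0.514, 0.2575, 0.31]
orientation: [0.999, -0.049, 0.0, -0.0]
force: [0.9, 0.2, -5.1]
grip_width: 0.0278
```

```bash
python3 tilt.py
```

```text
foot 16 xt [-12.4  64.5  65.6] yt [ 0.4 18.8 41.9]
stem 93 xt [ 3.1 24.3 49.4] yt [ 9.2 25.8 31. ]
hous 137 xt [-53.6  -0.3  46.7] yt [-20.   15.   28.6]
t 24.8 g [0.5153 0.2574 0.1467] yaw -0.099 -> [ 82.6  -2.5 103.9] 0.0 F [ 2.  -0.1 -3.3] w 0.0277
```

The foot lifted off because the grip held the tilt. I'll go back down to touch the plate, then follow the arc while pressed.

Request:
send_rows:
  moves:
    - [-8, 0, 0, 0]
    - [-20, 0, 6, 0]
    - [-28, 0, 15, 0]
    - [-31, 0, 23, 0]
    - [-31, 0, 27, 0]

```text
time: 25.3
tcp_pos: [0.4795, 0.2626, 0.2837]
orientation: [0.999, -0.048, -0.002, 0.001]
force: [-16.1, -1.2, 20.6]
grip_width: 0.0276
```

```bash
python3 tilt.py
```

```text
foot 66 xt [-23.9  61.8  65.2] yt [-26.2  19.2  38.9]
stem 219 xt [-81.6   0.9  24.6] yt [-26.1  16.3  29.6]
hous 70 xt [-126.5  -52.5  -35.6] yt [-11.7  22.   30.1]
stop 5 xt [61.9 62.1 62.8] yt [-41.1 -39.4 -31.1]
t 25.35 g [0.4789 0.2627 0.1197] yaw -0.096 -> [119.9  -0.6  76.2] 0.004 F [-11.5  -0.5  13.8] w 0.0274
```

Request:
send_rows:
  moves:
    - [5, 0, -3, 0]
    - [10, 0, -8, 0]
    - [15, 0, -13, 0]
    - [20, 0, -17, 0]
    - [25, 0, -20, 0]

```text
time: 25.85
tcp_pos: [0.508, 0.258, 0.3029]
orientation: [0.999, -0.049, 0.0, -0.0]
force: [0.3, 0.6, -5.2]
grip_width: 0.0276
```

```bash
python3 tilt.py
```

```text
foot 19 xt [-25.9  64.5  73.6] yt [-1.8 22.7 44. ]
stem 105 xt [-7.7 23.8 54.8] yt [-2.1 23.1 30.1]
hous 114 xt [-59.1 -29.4  17.3] yt [-3.8 17.  28.6]
t 25.9 g [0.5092 0.2579 0.1394] yaw -0.099 -> [88.8 -2.7 96.5] 0.0 F [ 1.7 -0.8 -4.7] w 0.0279
```

The foot slid instead of rotating, because the lean is too flat for plate friction to right it. The grip holds only slightly more than gravity's torque, so I'll back off, lift, and use quick up and forward starts to let it swing down a little.

Request:
send_rows:
  moves:
    - [-10, 0, -10, 0]
    - [-25, 0, -25, 0]
    - [-40, 0, -30, 0]
    - [-40, 0, -30, 0]
    - [-5, 0, -65, 0]

```text
time: 26.4
tcp_pos: [0.495, 0.2592, 0.3611]
orientation: [0.999, -0.045, -0.008, 0.005]
force: [-1.1, 0.1, -7.8]
grip_width: 0.0279
```

Request:
send_rows:
  moves:
    - [0, 0, 0, 0]
    - [-20, 0, 20, 0]
    - [-40, 0, 40, 0]
    - [-40, 0, 40, 0]
    - [-5, 0, 5, 0]

```text
time: 26.9
tcp_pos: [0.4901, 0.2592, 0.355]
orientation: [0.999, -0.046, -0.009, 0.005]
force: [-1.4, 1.2, -6.6]
grip_width: 0.0276
```

```bash
cat > ax.py <<'E'
from h import *
import sys
# axis tilt from near-side surface of stem/housing/foot: points with b>.005, bright, near tool
s,M=st(); g=s["tcp_pos"]+M@[0,0,.164]; gx=wt(g[:2])[0]; gz=g[2]
im,d,P=grab("side"); q=P[...,:2]-O;a=q@ux;b=q@uy;Z=P[...,2]; v=im.max(-1).astype(int)
best=None
# profile model (half-widths along axis); fit angle & offset by silhouette: minimise |lateral| spread
m=(b>-.03)&(b<.034)&(v>70)&(Z>.027)&(np.hypot(a-gx,Z-gz)<.19)&(np.hypot(a-gx,Z-gz)>.05)&(Z<gz+.02)&(a>gx-.02)
m&=~((Z<.028))
p=np.c_[a[m]-gx,Z[m]-gz]
for th in np.radians(np.arange(-5,80,1)):
    ax=np.array([np.sin(th),-np.cos(th)]); n=np.array([np.cos(th),np.sin(th)])
    t=150.7e-3-p@ax; l=p@n
    w=np.where(t<.024,.03,np.where(t<.075,.022,np.where(t<.105,.03,.014)))
    for off in (.004,.007,.010,.013):
        ok=((abs(l-off)<w+.002)&(t>-.002)&(t<.165)).sum()
        if best is None or ok>best[0]: best=(ok,np.degrees(th),off)
print("lean",best,len(p),"tool x",(gx*1000).round(1),"z",(gz*1000).round(1))
th=np.radians(best[1]);off=best[2];c,sn=np.cos(th),np.sin(th)
e=np.array([gx,gz])+.1507*np.array([sn,-c])+(off-.03)*np.array([c,sn]); print("edge x,z mm",(e*1000).round(1),"lead",((e+.06*np.array([c,sn]))*1000).round(1))
print("F",s["force"].round(1),"t",s["time"])
E
python3 ax.py
```

```text
lean (np.int64(365), np.float64(18.0), 0.01) 423 tool x -110.9 z 191.1
edge x,z mm [-83.4  41.6] lead [-26.3  60.1]
F [-1.4  1.2 -6.6] t 26.9
```

A jerk swung it down to about an 18° lean, held by the grip, close to the angle I need. I'll touch the plate, pull back a little to get about 21–22°, and check.

Request:
send_rows:
  moves:
    - [0, 0, 10, 0]
    - [0, 0, 17, 0]
    - [0, 0, 22, 0]
    - [-5, 0, 23, 0]
    - [-10, 0, 23, 0]

```text
time: 27.45
tcp_pos: [0.4865, 0.2604, 0.3391]
orientation: [0.999, -0.049, -0.001, 0.0]
force: [-0.5, 0.9, -5.1]
grip_width: 0.0279
```

```bash
python3 ax.py
```

```text
lean (np.int64(355), np.float64(23.0), 0.004) 414 tool x -112.0 z 175.1
edge x,z mm [-77.   26.2] lead [-21.8  49.7]
F [-0.5  0.9 -5.1] t 27.45
```

Request:
send_rows:
  moves:
    - [0, 0, 2, 0]
    - [0, 0, 4, 0]
    - [0, 0, 6, 0]
    - [0, 0, 7, 0]
    - [0, 0, 7, 0]

```text
time: 28.0
tcp_pos: [0.4874, 0.2602, 0.3325]
orientation: [0.999, -0.049, -0.0, 0.0]
force: [-0.5, 0.8, -4.9]
grip_width: 0.0277
```

```bash
sed -i 's/np.arange(-5,80,1)/np.arange(-5,80,.5)/; s/(.004,.007,.010,.013)/(.006,.008,.010,.012)/; s/w+.002/w+.0005/' ax.py; python3 ax.py; python3 tilt.py c9
```

```text
lean (np.int64(335), np.float64(19.0), 0.008) 404 tool x -111.0 z 168.5
edge x,z mm [-82.7  18.8] lead [-26.   38.3]
F [-0.5  0.8 -4.9] t 28.0
foot 67 xt [-87.8  61.3  65.5] yt [-30.8  25.1  41.1]
stem 110 xt [-90.1 -57.7 -35.3] yt [-21.   16.3  27.8]
hous 66 xt [-112.7  -93.   -59.4] yt [ 3.2 24.  29.5]
neck 14 xt [-121.4  -99.6  -83.8] yt [-17.3  13.5  22.2]
t 28.1 g [0.4874 0.2603 0.1687] yaw -0.098 -> [110.9  -2.4 125.7] 0.001 F [-0.5 -0.1 -4.4] w 0.0278
```

View pics/c9.png

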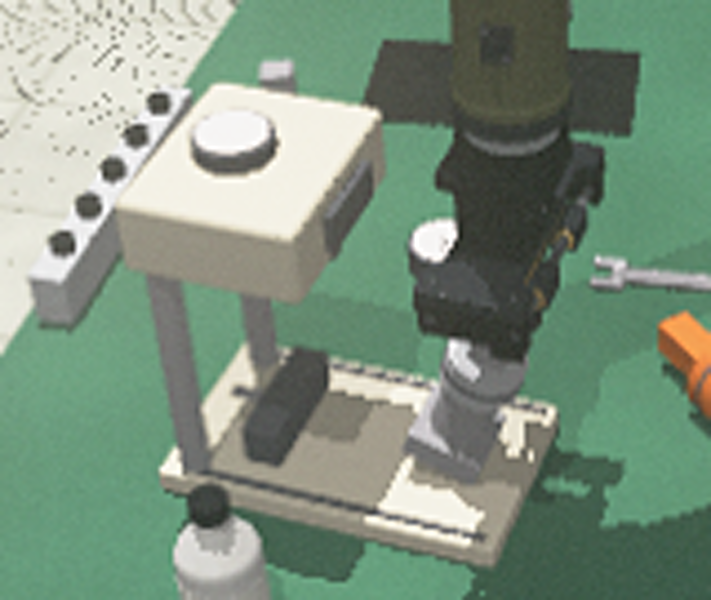

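That shows the stop home at (285,405), and the leaning transmitter hanging just clear of the plate, foot at (450,440). I'll lower to contact to pin down the lean angle.

Request:
send_rows:
  moves:
    - [0, 0, 0.5, 0]
    - [0, 0, 1, 0]
    - [0, 0, 1.5, 0]
    - [0, 0, 2, 0]
    - [0, 0, 2, 0]

```text
time: 28.6
tcp_pos: [0.4873, 0.2603, 0.3306]
orientation: [0.999, -0.049, -0.0, 0.0]
force: [-0.0, 0.6, -5.1]
grip_width: 0.0277
```

Request:
send_rows:
  moves:
    - [0, 0, 0.5, 0]
    - [0, 0, 1, 0]
    - [0, 0, 1.5, 0]
    - [0, 0, 2, 0]
    - [0, 0, 2, 0]

```text
time: 29.1
tcp_pos: [0.4873, 0.2603, 0.3286]
orientation: [0.999, -0.049, -0.0, 0.0]
force: [0.4, -0.2, -5.4]
grip_width: 0.0277
```

```bash
python3 ax.py
```

```text
lean (np.int64(326), np.float64(18.0), 0.01) 391 tool x -111.0 z 164.6
edge x,z mm [-83.5  15.1] lead [-26.4  33.6]
F [ 0.4 -0.2 -5.4] t 29.1
```

```bash
cat > fit.py <<'E'
from h import *
from scipy.optimize import least_squares
def sdf(l):
    x,y,z=l.T
    def box(h,z0,z1):
        q=np.c_[abs(x)-h,abs(y)-h,abs(z-(z0+z1)/2)-(z1-z0)/2]; return np.linalg.norm(np.maximum(q,0),axis=1)+np.minimum(q.max(1),0)
    def cyl(r,z0,z1):
        q=np.c_[np.hypot(x,y)-r,abs(z-(z0+z1)/2)-(z1-z0)/2]; return np.linalg.norm(np.maximum(q,0),axis=1)+np.minimum(q.max(1),0)
    return np.min([box(.03,0,.024),cyl(.022,.024,.075),cyl(.03,.075,.105),box(.014,.105,.165)],0)
def fit(th0,x0,z0,cams=("side","top"),n=4):
    "foot underside centre x,y,z (tester frame, world z), lean, yaw"
    pts=[]
    for c in cams:
        im,d,P=grab(c); v=im.max(-1).astype(int); sat=v-im.min(-1)
        q=P[...,:2]-O; A=np.stack([q@ux,q@uy,P[...,2]],-1); m=(v>60)&(sat<40)&(abs(A[...,1])<.06)&(A[...,2]>.024)&np.isfinite(A[...,0]); pts.append(A[m])
    A=np.vstack(pts); p=np.array([x0,0,z0,th0,0.])
    def loc(p,A):
        r=R.from_euler("zy",[p[4],-p[3]]).as_matrix(); return (A-p[:3])@r
    for k in (.015,.008,.005,.004):
        l=sdf(loc(p,A)); B=A[abs(l)<k]
        p=least_squares(lambda p:sdf(loc(p,B)),p,loss="soft_l1",f_scale=.002).x
    l=sdf(loc(p,B)); c,s=np.cos(p[3]),np.sin(p[3])
    print("n",len(B),"rms",(1000*l.std()).round(2),"foot centre mm",(1000*p[:3]).round(1),"lean",np.degrees(p[3]).round(1),"yaw",np.degrees(p[4]).round(1),"edge x,z",(1000*(p[[0,2]]-.03*np.array([c,s]))).round(1),"lead x",(1000*(p[0]+.03*c)).round(1))
    return p
if __name__=="__main__":
    import sys
    S,M=st(); g=S["tcp_pos"]+M@[0,0,.164]; gx=wt(g[:2])[0]; th=np.radians(float(sys.argv[1]))
    print("tool x,y,z",(1000*np.r_[wt(g[:2]),g[2]]).round(1),"F",S["force"].round(1),"t",round(S["time"],2))
    fit(th,gx+.009+.15*np.sin(th),g[2]-.15*np.cos(th))
E
python3 fit.py 22; sed -i 's/("side","top")/("side",)/' fit.py; python3 fit.py 28
```

```text
tool x,y,z [-111.    -2.6  164.6] F [-0.1 -0.1 -4.6] t 29.15
n 553 rms 1.6 foot centre mm [-55.4  -1.5  28.2] lean 18.6 yaw 0.2 edge x,z [-83.9  18.7] lead x -27.0
tool x,y,z [-111.    -2.5  164.7] F [ 0.2 -0.  -5.2] t 29.25
n 498 rms 1.52 foot centre mm [-54.8  -1.5  28.5] lean 19.0 yaw -0.1 edge x,z [-83.2  18.7] lead x -26.4
```

The fit gives an 18.8° lean with the edge just at the plate. I need about 21–22°, so press lightly and pull back.

Request:
send_rows:
  moves:
    - [0, 0, 2, 0]
    - [0, 0, 4, 0]
    - [-4, 0, 5, 0]
    - [-8, 0, 5, 0]
    - [-11, 0, 5, 0]

```text
time: 29.8
tcp_pos: [0.4782, 0.2612, 0.3263]
orientation: [0.999, -0.05, 0.004, -0.0]
force: [2.6, -1.5, 2.4]
grip_width: 0.0282
```

```bash
python3 fit.py 22
```

```text
tool x,y,z [-118.9   -2.4  162.3] F [ 2.6 -1.5  2.4] t 29.8
n 492 rms 1.49 foot centre mm [-55.9  -1.4  28.9] lean 21.7 yaw 0.6 edge x,z [-83.7  17.8] lead x -28.0
```

Lean is 21.7°. Lift slightly, move forward 84 mm to bring the foot to the stop, then check.

Request:
send_rows:
  moves:
    - [0, 0, -8, 0]
    - [12, 0, -8, 0]
    - [25, 0, -8, 0]
    - [38, 0, -8, 0]
    - [50, 0, -8, 0]

```text
time: 30.35
tcp_pos: [0.5275, 0.2559, 0.3307]
orientation: [0.999, -0.05, -0.001, 0.0]
force: [0.5, -0.5, -4.9]
grip_width: 0.0282
```

Request:
send_rows:
  moves:
    - [8, 0, 0, 0]
    - [16, 0, 0, 0]
    - [23, 0, 0, 0]
    - [28, 0, 0, 0]
    - [31, 0, 0, 0]

```text
time: 30.85
tcp_pos: [0.5574, 0.2534, 0.3317]
orientation: [0.999, -0.049, -0.0, 0.0]
force: [-0.8, -0.6, -4.2]
grip_width: 0.0276
```

```bash
python3 fit.py 22
```

```text
tool x,y,z [-40.6  -2.4 167.7] F [-0.8 -0.6 -4.2] t 30.85
n 485 rms 1.57 foot centre mm [22.2 -1.3 34. ] lean 21.9 yaw -1.7 edge x,z [-5.6 22.8] lead x 50.1
```

Request:
send_rows:
  moves:
    - [2, 0, 0, 0]
    - [4, 0, 0, 0]
    - [6, 0, 1, 0]
    - [6, 0, 3, 0]
    - [6, 0, 5, 0]

```text
time: 31.4
tcp_pos: [0.5629, 0.2528, 0.3266]
orientation: [0.999, -0.049, -0.0, 0.0]
force: [-2.9, -0.7, 6.5]
grip_width: 0.028
```

```bash
python3 fit.py 22; python3 stop.py
```

```text
tool x,y,z [-35.1  -2.5 162.6] F [-2.9 -0.7  6.5] t 31.4
n 485 rms 1.62 foot centre mm [27.8 -1.6 29. ] lean 22.0 yaw -0.9 edge x,z [-0.1 17.8] lead x 55.6
stop top 39 [62.5 66.6 87.8] [-43.9  42.3]
```

The edge is at tester x≈0, touching the plate at about 11 N with the lean at 22°, which is inside its self-righting range. I'll move 2 mm further forward, then ease the grip open in tiny amounts so it rights itself gently.

Request:
send_rows:
  moves:
    - [1, 0, 0, 0]
    - [2, 0, -1, 0]
    - [2, 0, -1, 0]
    - [2, 0, -1, 0]
    - [2, 0, -1, 0]
  jaw: 27.5

```text
time: 32.05
tcp_pos: [0.5649, 0.2526, 0.3275]
orientation: [0.999, -0.049, -0.0, 0.0]
force: [-0.3, -0.2, -4.5]
grip_width: 0.0282
```

```bash
python3 fit.py 20
```

```text
tool x,y,z [-33.   -2.5 163.5] F [-0.3 -0.2 -4.5] t 32.05
n 482 rms 1.51 foot centre mm [30.2 -1.8 30. ] lean 22.0 yaw -1.4 edge x,z [ 2.4 18.8] lead x 58.0
```

Request:
send_rows:
  moves:
    - [0, 0, 1, 0]
    - [0, 0, 1, 0]
    - [0, 0, 1, 0]
    - [0, 0, 1, 0]
    - [0, 0, 1, 0]
  jaw: 27.8

```text
time: 32.6
tcp_pos: [0.5652, 0.2527, 0.3272]
orientation: [0.999, -0.049, 0.001, -0.0]
force: [0.3, -0.6, -0.3]
grip_width: 0.028
```

Request:
send_rows:
  moves:
    - [0, 0, 0, 0]
    - [0, 0, 0, 0]
    - [0, 0, 0, 0]
    - [0, 0, 0, 0]
    - [0, 0, 0, 0]
  jaw: 27.9

```text
time: 33.1
tcp_pos: [0.5651, 0.2528, 0.3271]
orientation: [0.999, -0.049, 0.0, -0.0]
force: [0.9, 0.5, 3.3]
grip_width: 0.0282
```

```bash
python3 fit.py 20
```

```text
tool x,y,z [-32.7  -2.3 163.1] F [0.9 0.5 3.3] t 33.1
n 493 rms 1.57 foot centre mm [28.3 -1.2 28.9] lean 21.1 yaw -0.9 edge x,z [ 0.3 18.2] lead x 56.3
```

The light grip lets it slip slowly (22.0° → 21.1°). Keep easing.

Request:
send_rows:
  moves:
    - [0, 0, 0, 0]
    - [0, 0, 0, 0]
    - [0, 0, 0, 0]
    - [0, 0, 0, 0]
    - [0, 0, 0, 0]
  jaw: 28.0

```text
time: 33.65
tcp_pos: [0.5648, 0.2527, 0.3265]
orientation: [0.999, -0.049, -0.0, 0.0]
force: [-0.5, -0.6, -0.0]
grip_width: 0.0282
```

```bash
python3 fit.py 20
```

```text
tool x,y,z [-33.2  -2.4 162.5] F [-0.5 -0.6 -0. ] t 33.65
n 534 rms 1.64 foot centre mm [31.  -1.1 19. ] lean -0.5 yaw -2.0 edge x,z [ 1.  19.3] lead x 61.0
```

It has righted itself: lean −0.5°, foot centre at x=31 mm, y=−1 mm. Open and back away straight out.

Request:
send_rows:
  moves:
    - [0, 0, 0, 0]
    - [0, 0, 0, 0]
    - [-10, 0, 0, 0]
    - [-25, 0, 0, 0]
    - [-45, 0, 0, 0]
  jaw: 60

```text
time: 34.2
tcp_pos: [0.5194, 0.257, 0.3265]
orientation: [0.999, -0.049, -0.0, -0.0]
force: [-0.3, 0.6, -0.1]
grip_width: 0.0568
```

Request:
send_rows:
  moves:
    - [-30, 0, 0, 0]
    - [-65, 0, -20, 0]
    - [-80, 40, -60, 0]
    - [-80, 85, -100, 0]
    - [-80, 130, -100, 0]

```text
time: 34.7
tcp_pos: [0.4277, 0.1467, 0.4283]
orientation: [0.999, -0.047, 0.003, -0.001]
force: [1.1, -1.0, 0.1]
grip_width: 0.0596
```

```bash
sed -i 's/("side",)/("side","top")/' fit.py
cat > fin.py <<'E'
from h import *; from fit import fit
fit(0,.03,.02,("side",)); fit(0,.03,.02,("side",))
im,d,P=grab("side"); q=P[...,:2]-O;a=q@ux;b=q@uy;Z=P[...,2]
m=(abs(b)<.055)&(a>-.01)&(a<.12)&(Z>.048)&(Z<.06)&(im.max(-1)<80)
print("stop top",m.sum(),(1000*np.percentile(a[m],[2,50,98])).round(1))
cv2.imwrite("pics/fin.png",cv2.resize(im[150:285,130:290,::-1],(711,600),interpolation=cv2.INTER_CUBIC))
E
python3 fin.py
```

```text
n 686 rms 1.67 foot centre mm [30.6 -1.1 18.3] lean 0.4 yaw -0.8 edge x,z [ 0.6 18.2] lead x 60.6
n 683 rms 1.65 foot centre mm [30.8 -1.2 18.4] lean 0.5 yaw -0.0 edge x,z [ 0.8 18.2] lead x 60.7
stop top 59 [62.5 78.2 87.6]
```

View pics/fin.png

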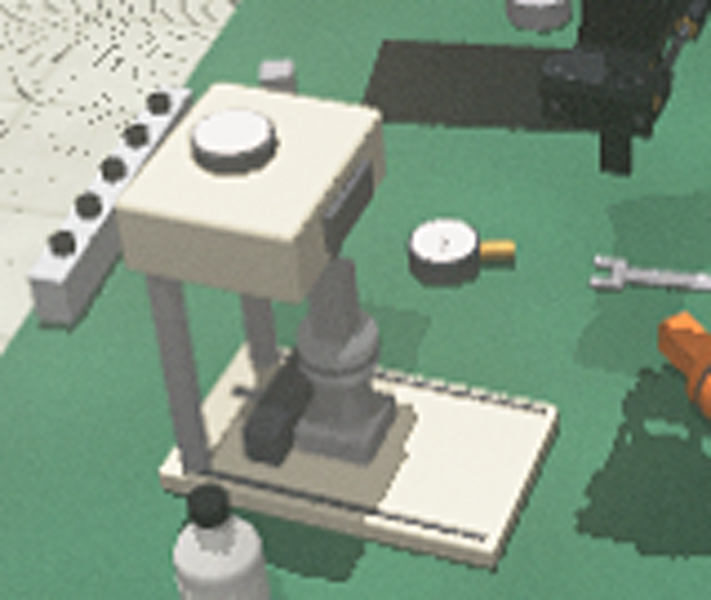

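The final view shows it upright under the head, foot at (345,425) against the stop at (275,415), with the robot clear. The fit agrees, so I'll hand in.

```bash
python3 -c "
from workcell import manip
print(manip.job_done())"
```

```text
the job is handed in; nothing more can be done
None
```

The transmitter is standing upright under the test head with its foot against the stop, and the job is handed in at about 35 s of the 64 s allowed. The hand-in gives no verdict.

**What I did:**
- **Setting it on the plate:** I gripped the toppled transmitter by the neck and raised it about its foot edge on the mat. I then set it free-standing on the plate in front of the stop.
- **Straight push failed:** With the tool vertical, the gripper body meets the housing before the fingers reach the foot. A slow trial push there tipped the transmitter about 6° without sliding it, so I backed off.
- **Driving the stop home:** I leaned the transmitter towards the robot in the grip and drove the stop to its hard end with the foot. I then set the foot edge at home and eased the grip so it righted itself.

This is not the straight upright push the task describes: the foot drove the stop, but while the transmitter was leaning.

**Last checks:**

| Check | Measured | Limit |
|---|---|---|
| Lean | about 0.5° | 3.4° |
| Sideways offset | −1 mm | 10 mm |
| Rotation against tester | under 1° | 5.7° |
| Foot to stop face | about 1–2 mm | 4 mm |
| Foot centre height relative to plate top (fit) | about −1.7 mm | 4 mm |

- **Stop position:** It looked fully home in the camera image. While driving it, the force rose to 14 N with no further travel.
- **Camera bias:** The height offset and stop reading are within the roughly 2 mm camera calibration error.
- **Not measured:** The contact force when it dropped upright could not be read. The highest wrist force I saw was about 32 N.
- **Bystanders:** I never went near them, and those in the last view look unmoved, but I did not measure their positions again.

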